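# Gauge the handle collars and sort them

## Task

Test the aluminium collars for fit on the stepped gauge pin, working from the tallest to the shortest: slide each one straight down over the pin as far as it will go, without forcing it. Stand every collar that goes right down to the pin's foot in a bay of its own on the stop board, pushed up snug against both the fence and that bay's side stop; stand every collar that stops at the step upright in the grey reject tray. Leave the fixtures and everything else on the bench as they are, and let go of everything at the end.

Things in the scene. Friction and masses are not known exactly. Their poses are not given: they have to be found in the camera images.
- collar_A1: aluminium flanged collar, upright on a square of paper, 87 mm tall: tube 46 mm outside diameter on a round foot flange 60 mm across, 12 mm thick; 0.2 kg; bore either 38 mm (fits) or 33 mm (too tight), which only the gauge tells. Origin: centre of its underside, z up. collar_A1 and collar_A2 are alternatives of the same height; exactly one of them is present (None: absent).
- collar_A2: aluminium flanged collar, upright on a square of paper, 87 mm tall: tube 46 mm outside diameter on a round foot flange 60 mm across, 12 mm thick; 0.2 kg; bore either 38 mm (fits) or 33 mm (too tight), which only the gauge tells. Origin: centre of its underside, z up. collar_A2 and collar_A1 are alternatives of the same height; exactly one of them is present (None: absent).
- collar_B1: aluminium flanged collar, upright on a square of paper, 78 mm tall: tube 46 mm outside diameter on a round foot flange 60 mm across, 12 mm thick; 0.2 kg; bore either 38 mm (fits) or 33 mm (too tight), which only the gauge tells. Origin: centre of its underside, z up. collar_B1 and collar_B2 are alternatives of the same height; exactly one of them is present (None: absent).
- collar_B2: aluminium flanged collar, upright on a square of paper, 78 mm tall: tube 46 mm outside diameter on a round foot flange 60 mm across, 12 mm thick; 0.2 kg; bore either 38 mm (fits) or 33 mm (too tight), which only the gauge tells. Origin: centre of its underside, z up. collar_B2 and collar_B1 are alternatives of the same height; exactly one of them is present (None: absent).
- collar_C1: aluminium flanged collar, upright on a square of paper, 69 mm tall: tube 46 mm outside diameter on a round foot flange 60 mm across, 12 mm thick; 0.2 kg; bore either 38 mm (fits) or 33 mm (too tight), which only the gauge tells. Origin: centre of its underside, z up. collar_C1 and collar_C2 are alternatives of the same height; exactly one of them is present (None: absent).
- collar_C2: aluminium flanged collar, upright on a square of paper, 69 mm tall: tube 46 mm outside diameter on a round foot flange 60 mm across, 12 mm thick; 0.2 kg; bore either 38 mm (fits) or 33 mm (too tight), which only the gauge tells. Origin: centre of its underside, z up. collar_C2 and collar_C1 are alternatives of the same height; exactly one of them is present (None: absent).
- collar_D1: aluminium flanged collar, upright on a square of paper, 60 mm tall: tube 46 mm outside diameter on a round foot flange 60 mm across, 12 mm thick; 0.2 kg; bore either 38 mm (fits) or 33 mm (too tight), which only the gauge tells. Origin: centre of its underside, z up. collar_D1 and collar_D2 are alternatives of the same height; at most one of them is present (None: absent).
- collar_D2: aluminium flanged collar, upright on a square of paper, 60 mm tall: tube 46 mm outside diameter on a round foot flange 60 mm across, 12 mm thick; 0.2 kg; bore either 38 mm (fits) or 33 mm (too tight), which only the gauge tells. Origin: centre of its underside, z up. collar_D2 and collar_D1 are alternatives of the same height; at most one of them is present (None: absent).
- gauge: fixed upright stepped steel pin on a round foot (90 mm across, 10 mm thick). Origin: on its axis at the bench top, z up. Lower pin 36 mm diameter, 10 to 40 mm high, chamfered up to 43 mm; slim upper pin 29 mm diameter from 43 to 70 mm, tapering to 18 mm at its top, 80 mm high. All collars go over the slim part; a fitting one slides to the foot, a tight one stops on the step.
- gauge_foot (a point): on the gauge axis, top face of the foot, 10 mm above the bench: where a fitting collar's underside comes to rest
- gauge_step (a point): on the gauge axis, 42 mm above the bench: where a tight collar's underside stops, on the step
- board: fixed plywood stop board, 110 (x) x 350 (y) x 5 mm thick. Origin: centre of its underside. A dark fence runs along its far (+x) long side; four dark side-stop blocks (12 mm wide, 56 mm long) stand out from it, making four bays 84 mm apart along y, each 72 mm wide, its side stop on its +y side. Fence and stops rise 18 mm above the board's top.
- bay_1 (a point): bay 1 of the board (1 at its +y end, 4 at its -y end), on the board's top face 5 mm above the bench: where the centre of a collar's underside is when its flange touches both the fence and that bay's side stop. Axes as the board's.
- bay_2 (a point): bay 2 of the board (1 at its +y end, 4 at its -y end), on the board's top face 5 mm above the bench: where the centre of a collar's underside is when its flange touches both the fence and that bay's side stop. Axes as the board's.
- bay_3 (a point): bay 3 of the board (1 at its +y end, 4 at its -y end), on the board's top face 5 mm above the bench: where the centre of a collar's underside is when its flange touches both the fence and that bay's side stop. Axes as the board's.
- bay_4 (a point): bay 4 of the board (1 at its +y end, 4 at its -y end), on the board's top face 5 mm above the bench: where the centre of a collar's underside is when its flange touches both the fence and that bay's side stop. Axes as the board's.
- tray: fixed open grey reject tray, 190 (x) x 200 (y) mm outside, walls 4 mm thick and 30 mm high, floor 4 mm thick. Origin: centre of its underside, axes along its sides.
- glue: white glue bottle, 130 mm tall, standing; origin at its underside. Bystander: leave alone.
- spray_can: red spray can, 170 mm tall, standing; origin at its underside. Bystander: leave alone.
- mallet: hammer lying on the bench, 280 mm long; origin on its axis. Bystander: leave alone.
- screwdriver: screwdriver lying on the bench, 200 mm long; origin mid-length. Bystander: leave alone.
- tape_roll: yellow roll of tape lying flat, 90 mm diameter, 45 mm high; origin at its underside. Bystander: leave alone.
- oak_block: oak offcut, often absent, lying on the bench among the collars and fixtures, 50 x 70 x 35 mm high; origin at its underside. Bystander: leave alone.
Not all that is in view belongs to the job. What is shaped like the collar_C2 but orange, pink or purple is not meant.

How it is judged:
By the outcome, as a careful person would: the job done as asked, in the order asked, and still so for the second after the job is handed in, with the robot touching nothing.
Of collar_A1, collar_A2 only 1 to 1 are there at a start; the rules pass over those that are not, and their reading is None.
Of collar_B1, collar_B2 only 1 to 1 are there at a start; the rules pass over those that are not, and their reading is None.
Of collar_C1, collar_C2 only 1 to 1 are there at a start; the rules pass over those that are not, and their reading is None.
Of collar_D1, collar_D2, oak_block only 1 to 1 are there at a start; the rules pass over those that are not, and their reading is None.
At some moment in a run one of collar_A1, collar_A2, collar_B1, collar_B2, collar_C1, collar_C2, collar_D1, collar_D2 may be knocked a few centimetres aside while the robot is not near it.
It also fails if it takes over 210 s, if anything falls off the work surface, if the arm or the gripper's body presses on something with over 40 N, if the wrist force passes 120 N, or if a joint passes its speed limit or range.

## Robot

A 7-joint arm with a two-finger parallel gripper is mounted at the origin on the work surface. World frame = base frame: x ahead of the robot, y to its left, z up, the work surface at z = 0. Lengths are in m, angles in rad, forces in N, time in s.
With the tool pointing down it reaches from about 0.4 to 0.85 m from the base axis. Payload 6.9 kg.
Tool frame: the origin (TCP) lies where the fingers leave the gripper's body, on its centre line; the fingertips stand 73 mm ahead of it and the grasp point (between the pads) lies 54 mm ahead of it; z points along the fingers, y is the line along which they close (so a half turn about z gives the same grasp; the last joint's range is limited). The gripper opens to 85 mm and grips with 20 to 120 N. Pads are 22 mm wide; open, the fingers measure 114 mm over their backs; the gripper's body (76 mm by 85 mm) begins 54 mm behind the grasp point. The pads swing forward as they close: fully open they stand 13 mm farther back than shut.
Start: joints at [-1.113, 0.507, -0.238, 1.5, 0.126, 1.149, -0.155], TCP at [0.216, 0.586, 0.304] pointing down, gripper open.
Joint ranges: [-3.08, 3.08], [-0.24, 2.05], [-1.43, 1.35], [0, 2.5], [-1.52, 4.66], [0.17, 1.96], [-2.89, 2.89]. Speed limits (rad/s): [2.39, 2.39, 3.14, 3.14, 3.14, 3.14, 3.14].

## Interface

Orientations are given as a unit quaternion [w, x, y, z].
In Python, from cell import arm, vision gives the robot as it stands.
- The arm moves only by the tool play_rows, never from a script. Its argument "plan" is a list that holds one entry, the list of rows, each a list of 7 numbers: the shift along the tool's x, y, z normalised to -1 to 1, where 1 is 15 cm, then the turn, a rotation vector about the tool's x, y, z normalised to -1 to 1, where 1 is 60 degrees, then the opening, from 0 (shut) to 1 (fully open). In form: [[[tx, ty, tz, rx, ry, rz, grip], ...]]. A call has exactly 5 rows; each row is the pose to reach, as a shift and turn from the pose commanded when the call began, along the tool's axes at that moment; what a row does not reach only later rows make up. A row lasts 1/12 s, in which the tool goes at most 41.7 mm and 7.16 degrees, less where a joint would pass 70% of its speed; a pose out of reach is approached as far as the arm can. A call with a number of a shift or a turn outside -1 to 1 is refused whole. A call with a gripper value outside its range is refused whole. The fingers move at their own pace and stop on an object; "force" is the grip in N (left out, the last holds). Time passes only in rows, so rows that repeat a pose let the fingers close, or fill a call up. It gives the time, the measured TCP pose, the force, the opening and the grip force at its end, in the units of the state.
- arm.sense(): the state, without advancing time (a new reading comes with each control period).
- vision.snapshot(name): name is "side" or "top" or "wrist"; returns the picture (420x560x3 uint8, red, green, blue); there is no depth.
- vision.camera_info(name): a dict with "fx", "fy", "cx", "cy" (pixels), "T" (4x4, takes a point from camera to world coordinates); the wrist camera has in their place "hand_eye" (4x4, takes a point from camera to tool coordinates, whose origin is the TCP and whose axes are the flange's). Camera axes: x right, y down, z forward; pixel columns grow to the right and rows downward; lengths in m; the calibration is good to about 2 mm. The wrist camera is an equidistant fisheye: a pixel r from the principal point sees the ray r / f radians off the axis. A picture is of the moment at which its call begins: read the wrist's pose just before it. camera_info takes no time and is no camera call.
- arm.finish_job(): hands the job in; it is judged then, once.
The state is a dict: "clock": time; "joint_pos": joint angles; "qd": joint speeds; "joint_torque": joint torques, N m; "tcp_pos": TCP position; "tool_rot": TCP orientation; "ft_force": force on the tool from outside, world axes, zero at the start; "moment": the same for the moment, N m; "grip_width": finger opening in m; "gripper_force": force on a finger pad.
Only numpy, scipy, OpenCV 4.12 (cv2) and the standard library are available. Lean on these libraries where they do the work, as an engineer would, in place of code of your own. Each camera call takes 0.05 s, during which the arm holds its last target. There are 200 camera calls.

## Working session

There is one attempt and no reset: what is moved stays moved. The work goes in short steps, Python scripts to look and compute and a tool call to move; the robot and the scene stay as the last step left them, time stands still between calls to the robot, and variables do not carry over. Pictures are saved under pics/ and viewed, at most 15 in all, crops included, and the job is handed in when it is done.

Besides the shell and the picture viewer there is one more tool, called after "Call:" as name([rows], argument=value, ...), one row to a line, values as JSON. play_rows: Moves the arm, as the interface text tells. Scaled input: -1 to 1 covers 15 cm each way for a shift and 60 degrees each way for a turn. Its arguments: {"type":"object","properties":{"plan":{"type":"array","items":{"type":"array","items":{"type":"array","items":{"type":"number"}}}},"force":{"type":"number"}},"required":["plan"]}

```bash
ls; mkdir -p pics; python3 - <<'E'
from cell import arm, vision
import cv2, numpy as np
for n in ["side","top"]:
    im=vision.snapshot(n); cv2.imwrite(f"pics/{n}0.png",im[:,:,::-1])
for n in ["side","top","wrist"]:
    print(n,{k:np.round(v,4).tolist() for k,v in vision.camera_info(n).items() if not isinstance(v,str)})
s=arm.sense(); print({k:np.round(v,4).tolist() for k,v in s.items()})
E
```

```text
pics
side {'fx': 397.7041, 'fy': 397.7041, 'cx': 273.9943, 'cy': 207.2715, 'T': [[0.7447, -0.4174, 0.5208, -0.0884], [-0.6674, -0.4624, 0.5837, -0.6965], [-0.0028, -0.7823, -0.6229, 0.7788], [0.0, 0.0, 0.0, 1.0]]}
top {'fx': 389.5984, 'fy': 389.5984, 'cx': 284.7438, 'cy': 206.0027, 'T': [[0.0288, -0.9961, 0.0835, 0.3808], [-0.9996, -0.0285, 0.005, -0.0163], [-0.0026, -0.0836, -0.9965, 1.4759], [0.0, 0.0, 0.0, 1.0]]}
wrist {'fx': 325.1923, 'fy': 325.1923, 'cx': 280.8915, 'cy': 211.1437, 'hand_eye': [[-0.0004, -0.9555, -0.2951, 0.075], [1.0, -0.0, -0.0014, -0.0003], [0.0013, -0.2951, 0.9555, -0.0714], [0.0, 0.0, 0.0, 1.0]]}
{'clock': 0.1, 'joint_pos': [-1.1125, 0.5083, -0.2375, 1.501, 0.1257, 1.1489, -0.1548], 'qd': [-0.0016, 0.0001, -0.0004, -0.0036, 0.0008, 0.0003, 0.0015], 'joint_torque': [-0.0053, -62.1829, -2.1952, -25.0199, 0.0124, 0.008, 0.0], 'tcp_pos': [0.2159, 0.5862, 0.3031], 'tool_rot': [-0.0001, 0.1755, 0.9845, -0.0008], 'ft_force': [-0.4561, -0.1888, -0.3293], 'moment': [0.0124, -0.0365, -0.0605], 'gripper_force': 0.0, 'grip_width': 0.0852}
```

View pics/top0.png

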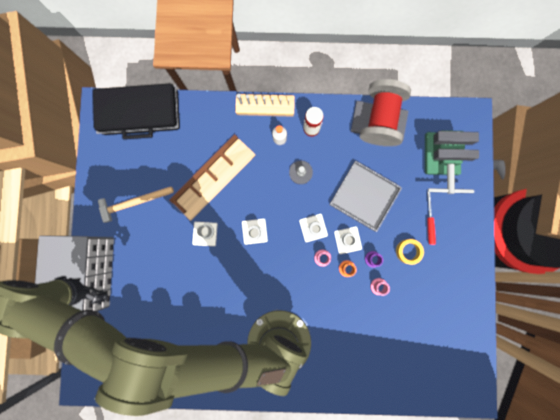

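View pics/side0.png

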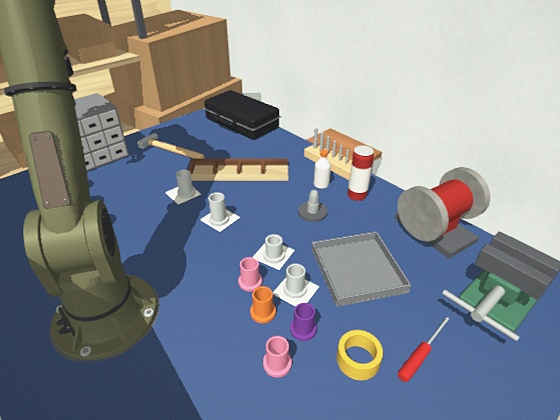

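The top view shows four collars on paper at about (205,233), (254,231), (314,227) and (348,240). The gauge is at (301,172), the board is slanted around (215,177) and the tray is at (366,195). The pink, orange and purple lookalikes and the bystanders lie to the right. The side view agrees.

```bash
cat > h.py <<'E'
from cell import arm, vision
import cv2, numpy as np
from scipy.spatial.transform import Rotation as R
def Rq(q): return R.from_quat([q[1],q[2],q[3],q[0]])
def ray(n,u,v,s=None):
    c=vision.camera_info(n); x=(u-c['cx'])/c['fx']; y=(v-c['cy'])/c['fy']
    if n=='wrist':
        r=np.hypot(x,y)+1e-9; d=np.array([x/r*np.sin(r),y/r*np.sin(r),np.cos(r)])
        T=np.eye(4); T[:3,:3]=Rq(s['tool_rot']).as_matrix(); T[:3,3]=s['tcp_pos']; T=T@np.array(c['hand_eye'])
    else: d=np.array([x,y,1.]); T=np.array(c['T'])
    return T[:3,3],T[:3,:3]@d
def plane(n,u,v,z,s=None):
    o,d=ray(n,u,v,s); return o+d*(z-o[2])/d[2]
def proj(n,p,s=None):
    c=vision.camera_info(n)
    if n=='wrist':
        T=np.eye(4); T[:3,:3]=Rq(s['tool_rot']).as_matrix(); T[:3,3]=s['tcp_pos']; T=T@np.array(c['hand_eye'])
    else: T=np.array(c['T'])
    q=T[:3,:3].T@(np.array(p)-T[:3,3])
    if n=='wrist':
        th=np.arctan2(np.hypot(q[0],q[1]),q[2]); k=th/(np.hypot(q[0],q[1])+1e-12); return np.array([c['cx']+c['fx']*q[0]*k,c['cy']+c['fy']*q[1]*k])
    return np.array([c['cx']+c['fx']*q[0]/q[2],c['cy']+c['fy']*q[1]/q[2]])
def shot(n,name=None):
    s=arm.sense(); im=vision.snapshot(n)
    if name: cv2.imwrite(f"pics/{name}.png",im[:,:,::-1])
    return s,im
E
python3 - <<'E'
from h import *
for nm,u,v,z in [('c205',205,233,.07),('c254',254,231,.07),('c314',314,227,.07),('c348',348,240,.07),('gauge',301,171,.07),('boardA',242,138,.005),('boardB',255,155,.005),('boardC',190,218,.005),('boardD',173,205,.005),('tr1',362,161,.03),('tr2',400,189,.03),('tr3',371,229,.03),('tr4',331,197,.03)]:
    print(nm,plane('top',u,v,z).round(3))
s=arm.sense(); print(Rq(s['tool_rot']).as_matrix().round(3))
im=cv2.imread('pics/top0.png')[120:270,160:420]; im2=cv2.imread('pics/side0.png')[150:320,150:420]
a=cv2.resize(im,(780,450),interpolation=cv2.INTER_CUBIC); cv2.imwrite('pics/topc.png',a)
cv2.imwrite('pics/sidec.png',cv2.resize(im2,(800,504),interpolation=cv2.INTER_CUBIC))
E
```

```text
c205 [0.393 0.275 0.07 ]
c254 [0.405 0.099 0.07 ]
c314 [ 0.426 -0.117  0.07 ]
c348 [ 0.383 -0.24   0.07 ]
gauge [ 0.628 -0.065  0.07 ]
boardA [0.762 0.163 0.005]
boardB [0.697 0.111 0.005]
boardC [0.448 0.348 0.005]
boardD [0.496 0.415 0.005]
tr1 [ 0.68  -0.294  0.03 ]
tr2 [ 0.578 -0.438  0.03 ]
tr3 [ 0.426 -0.331  0.03 ]
tr4 [ 0.541 -0.181  0.03 ]
[[-0.938  0.346 -0.001]
 [ 0.346  0.938 -0.002]
 [-0.    -0.002 -1.   ]]
```

View pics/sidec.png

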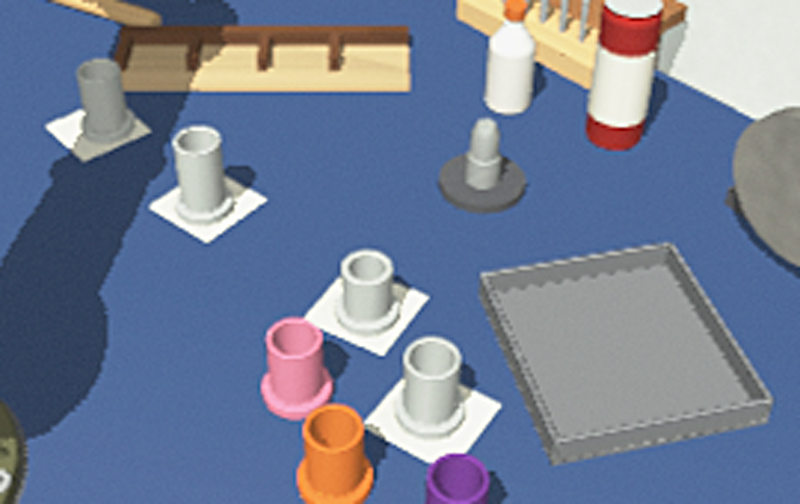

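The enlarged side view shows the pale collars at (100,100), (200,175), (367,290) and (432,385), and the gauge at (483,160). Next I move the wrist camera over the scene.

Call:
play_rows([
  [[-0.89, -0.587, 0, 0, 0, 0, 1], [-0.89, -0.587, 0, 0, 0, 0, 1], [-0.89, -0.587, 0, 0, 0, 0, 1], [-0.89, -0.587, 0, 0, 0, 0, 1], [-0.89, -0.587, 0, 0, 0, 0, 1]],
])

```text
clock: 0.52
tcp_pos: [0.3167, 0.4509, 0.3035]
tool_rot: [0.002, 0.18, 0.984, -0.002]
ft_force: [0.1, 0.4, -0.1]
grip_width: 0.0852
gripper_force: 0.0
```

Call:
play_rows([
  [[-0.89, -0.587, 0, 0, 0, 0, 1], [-0.89, -0.587, 0, 0, 0, 0, 1], [-0.89, -0.587, 0, 0, 0, 0, 1], [-0.89, -0.587, 0, 0, 0, 0, 1], [-0.89, -0.587, 0, 0, 0, 0, 1]],
])

```text
clock: 0.93
tcp_pos: [0.4105, 0.3219, 0.3035]
tool_rot: [0.001, 0.181, 0.984, -0.002]
ft_force: [0.1, -0.5, 0.4]
grip_width: 0.0855
gripper_force: 0.0
```

Call:
play_rows([
  [[-0.89, -0.587, 0, 0, 0, 0.39, 1], [-0.89, -0.587, 0, 0, 0, 0.39, 1], [-0.89, -0.587, 0, 0, 0, 0.39, 1], [-0.89, -0.587, 0, 0, 0, 0.39, 1], [-0.89, -0.587, 0, 0, 0, 0.39, 1]],
])

```text
clock: 1.35
tcp_pos: [0.5046, 0.193, 0.3036]
tool_rot: [0.002, 0.377, 0.926, -0.002]
ft_force: [0.3, -0.1, -0.0]
grip_width: 0.0853
gripper_force: 0.0
```

```bash
python3 - <<'E'
from h import *
s,im=shot('wrist','w1'); print({k:np.round(v,4).tolist() for k,v in s.items()}); print(Rq(s['tool_rot']).as_matrix().round(3))
E
```

```text
{'clock': 1.35, 'joint_pos': [-0.3853, 0.371, -0.0399, 1.7271, 0.0224, 1.0439, 0.3634], 'qd': [-0.0613, -0.0112, -0.1, 0.0304, -0.0236, -0.001, -0.0435], 'joint_torque': [-1.0291, -51.3173, -0.9746, -24.0018, -0.5924, 0.0677, 0.4152], 'tcp_pos': [0.5046, 0.193, 0.3036], 'tool_rot': [0.0018, 0.3773, 0.9261, -0.0017], 'ft_force': [0.263, -0.0897, -0.0212], 'moment': [-0.0127, -0.0452, -0.0102], 'gripper_force': 0.0, 'grip_width': 0.0853}
[[-0.715  0.699  0.002]
 [ 0.699  0.715 -0.004]
 [-0.005 -0.002 -1.   ]]
```

View pics/w1.png

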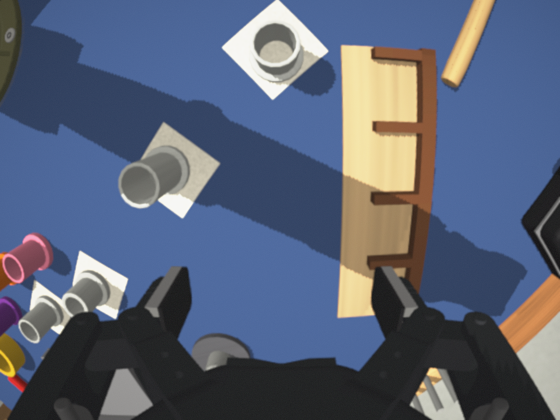

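The wrist view shows the board square to the tool (fence at right, x≈428). There is one collar at (277,45) and one with its rim at (138,187), plus two more at the lower left with rims near (80,297) and (36,322). The fingers are at the bottom.

```bash
cat >> h.py <<'E'
def tri(a,b):
    (o1,d1),(o2,d2)=a,b; A=np.c_[d1,-d2]; t=np.linalg.lstsq(A,o2-o1,rcond=None)[0]
    p,q=o1+d1*t[0],o2+d2*t[1]; return (p+q)/2,np.linalg.norm(p-q)
E
python3 - <<'E'
from h import *
s=arm.sense()
for nm,sd,w in [('c205',(183.7,173.6),(277,43)),('c254',(216.5,196.2),(138,187)),('c314',(273.9,239.4),(78,299)),('c348',(295.8,269.8),(36,322))]:
    p,e=tri(ray('side',*sd),ray('wrist',*w,s)); print(nm,p.round(4),round(e,4))
im=cv2.imread('pics/w1.png')
B=[plane('wrist',u,v,z,s).round(4) for u,v,z in [(340,45,.005),(338,318,.005),(374,50,.023),(436,50,.023),(374,128,.023),(372,198,.023),(368,262,.023)]]; print(*B)
a=im[250:350,0:140]; a=cv2.resize(a,(560,400),interpolation=cv2.INTER_CUBIC)
b=im[0:230,100:330]; b=cv2.resize(b,(460,460),interpolation=cv2.INTER_CUBIC)[:400]
c=np.zeros((600,800,3),np.uint8); c[:300,:420]=cv2.resize(a,(420,300)); c[:400,420:]=cv2.resize(b,(380,400)) if 0 else b[:,:380]
t=cv2.imread('pics/top0.png')[200:270,180:380]; c[300+0:300+147,0:420]=cv2.resize(t,(420,147),interpolation=cv2.INTER_CUBIC); cv2.imwrite('pics/mix.png',c)
E
```

```text
c205 [0.4008 0.2896 0.0728] 0.0066
c254 [0.3995 0.1024 0.0868] 0.0028
c314 [ 0.4218 -0.1161  0.051 ] 0.0115
c348 [ 0.3872 -0.2343  0.0532] 0.0123
[0.4362 0.3517 0.005 ] [0.6985 0.1165 0.005 ] [0.4651 0.372  0.023 ] [0.5111 0.4331 0.023 ] [0.5289 0.312  0.023 ] [0.5879 0.2581 0.023 ] [0.6482 0.2034 0.023 ]
```

Call:
play_rows([
  [[-0.42, -0.92, 0.3, 0, 0, 0, 1], [-0.42, -0.92, 0.3, 0, 0, 0, 1], [-0.42, -0.92, 0.3, 0, 0, 0, 1], [-0.42, -0.92, 0.3, 0, 0, 0, 1], [-0.42, -0.92, 0.3, 0, 0, 0, 1]],
])

```text
clock: 1.82
tcp_pos: [0.4474, 0.0519, 0.2572]
tool_rot: [-0.002, 0.374, 0.927, -0.003]
ft_force: [-0.2, -0.3, -0.2]
grip_width: 0.0856
gripper_force: 0.0
```

```bash
python3 - <<'E'
from h import *
s,im=shot('wrist','w2'); print(s['tcp_pos'].round(4) if hasattr(s['tcp_pos'],'round') else s['tcp_pos'])
E
```

```text
[0.4474 0.0519 0.2572]
```

View pics/w2.png

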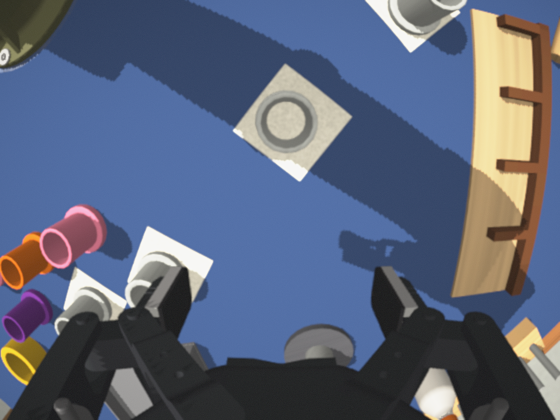

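The wrist view shows the tall collar centred at about (286,121), nearly straight under the camera.

```bash
cat >> h.py <<'E'
def circ(im,u,v,r0=14,r1=45,w=55,maxd=14):
    u,v=int(u),int(v); g=cv2.cvtColor(im,cv2.COLOR_RGB2GRAY)[max(v-w,0):v+w,max(u-w,0):u+w]
    k=4; G=cv2.GaussianBlur(cv2.resize(g,None,fx=k,fy=k,interpolation=cv2.INTER_CUBIC),(0,0),3)
    c=cv2.HoughCircles(G,cv2.HOUGH_GRADIENT_ALT,1.5,4,param1=120,param2=0.6,minRadius=r0*k,maxRadius=r1*k)
    if c is None: return []
    o=[((a+.5)/k-.5+max(u-w,0),(b+.5)/k-.5+max(v-w,0),r/k) for a,b,r in c[0][:,:3]]
    return [np.round(q,2).tolist() for q in o if np.hypot(q[0]-u,q[1]-v)<maxd]
E
python3 - <<'E'
from h import *
im=cv2.imread('pics/w2.png')[:,:,::-1].copy(); s=arm.sense()
for c in circ(im,286,121): print(c,plane('wrist',c[0],c[1],.087,s).round(4),plane('wrist',c[0],c[1],.012,s).round(4))
print('gauge foot', circ(im,320,345,25,50,60,30))
print(Rq(s['tool_rot']).as_matrix().round(4).tolist())
E
```

```text
[286.1199951171875, 120.37999725341797, 19.100000381469727] [0.4005 0.1055 0.087 ] [0.4022 0.1052 0.012 ]
gauge foot []
[[-0.7217, 0.6922, -0.0029], [0.6922, 0.7217, -0.0011], [0.0014, -0.0028, -1.0]]
```

Call:
play_rows([
  [[0.47, 0.043, 0, 0, 0, -0.023, 1], [0.47, 0.043, 0, 0, 0, -0.023, 1], [0.47, 0.043, 0, 0, 0, -0.023, 1], [0.47, 0.043, 0, 0, 0, -0.023, 1], [0.47, 0.043, 0, 0, 0, -0.023, 1]],
])

```text
clock: 2.28
tcp_pos: [0.4048, 0.1115, 0.2592]
tool_rot: [0.0, 0.359, 0.933, 0.0]
ft_force: [0.4, -0.3, -0.4]
grip_width: 0.0857
gripper_force: 0.0
```

```bash
cat > goto.py <<'E'
import sys; from h import *
# usage: goto x y z [yawdeg of tool x]: move numbers from the measured pose
s=arm.sense(); Rm=Rq(s['tool_rot']).as_matrix(); p=np.array(s['tcp_pos']); t=np.array([float(a) for a in sys.argv[1:4]])
print('at',p.round(4),'yaw',np.degrees(np.arctan2(Rm[1,0],Rm[0,0])).round(2),'F',np.round(s['ft_force'],1),'grip',round(float(s['grip_width']),4),round(float(s['gripper_force']),1),'t',s['clock'],'qd',np.abs(s['qd']).max().round(3))
c=(Rm.T@(t-p))/.15
yaw=float(sys.argv[4]) if len(sys.argv)>4 else 137.6
Rd=np.array([[np.cos(np.radians(yaw)),np.sin(np.radians(yaw)),0],[np.sin(np.radians(yaw)),-np.cos(np.radians(yaw)),0],[0,0,-1]])
print('shift',c.round(3),'turn',(R.from_matrix(Rm.T@Rd).as_rotvec(degrees=True)/60).round(4))
E
python3 goto.py .401 .1054 .109
```

```text
at [0.4048 0.1115 0.2592] yaw 137.92 F [ 0.4 -0.3 -0.4] grip 0.0857 0.0 t 2.2833 qd 0.024
shift [-0.008 -0.048  1.001] turn [0.001  0.0004 0.0054]
```

Call:
play_rows([
  [[-0.01, -0.048, 0.4, 0, 0, 0, 1], [-0.01, -0.048, 0.4, 0, 0, 0, 1], [-0.01, -0.048, 0.4, 0, 0, 0, 1], [-0.01, -0.048, 0.4, 0, 0, 0, 1], [-0.01, -0.048, 0.4, 0, 0, 0, 1]],
])

```text
clock: 2.7
tcp_pos: [0.4017, 0.104, 0.1997]
tool_rot: [0.0, 0.361, 0.933, 0.0]
ft_force: [0.2, -0.2, 1.0]
grip_width: 0.0856
gripper_force: 0.0
```

```bash
python3 goto.py .401 .1054 .109
```

```text
at [0.4017 0.104  0.1997] yaw 137.73 F [ 0.2 -0.2  1. ] grip 0.0856 0.0 t 2.7 qd 0.016
shift [0.01  0.003 0.605] turn [0.0009 0.0006 0.0022]
```

Call:
play_rows([
  [[0.01, 0, 0.2, 0, 0, 0, 1], [0.01, 0, 0.4, 0, 0, 0, 1], [0.01, 0, 0.6, 0, 0, 0, 1], [0.01, 0, 0.6, 0, 0, 0, 1], [0.01, 0, 0.6, 0, 0, 0, 1]],
])

```text
clock: 3.12
tcp_pos: [0.3998, 0.1049, 0.1091]
tool_rot: [-0.001, 0.36, 0.933, -0.001]
ft_force: [-0.6, 0.6, -0.2]
grip_width: 0.0852
gripper_force: 0.0
```

Call:
play_rows([
  [[0, 0, 0, 0, 0, 0, 0.4], [0, 0, 0, 0, 0, 0, 0.3], [0, 0, 0, 0, 0, 0, 0.3], [0, 0, 0, 0, 0, 0, 0.3], [0, 0, 0, 0, 0, 0, 0.3]],
], force=30)

```text
clock: 3.53
tcp_pos: [0.4, 0.1047, 0.1105]
tool_rot: [0.001, 0.361, 0.933, 0.001]
ft_force: [-2.3, -1.4, 13.4]
grip_width: 0.0461
gripper_force: 28.7
```

```bash
python3 goto.py .628 -.065 .24
```

```text
at [0.4    0.1047 0.1105] yaw 137.73 F [-2.3 -1.4 13.4] grip 0.0461 28.7 t 3.5333 qd 0.001
shift [-1.887  0.187 -0.86 ] turn [0.002  0.0014 0.0022]
```

Call:
play_rows([
  [[0, 0, -0.1, 0, 0, 0, 0.3], [0, 0, -0.3, 0, 0, 0, 0.3], [0, 0, -0.55, 0, 0, 0, 0.3], [0, 0, -0.8, 0, 0, 0, 0.3], [0, 0, -1, 0, 0, 0, 0.3]],
], force=40)

```text
clock: 3.95
tcp_pos: [0.3993, 0.1047, 0.2623]
tool_rot: [0.001, 0.36, 0.933, 0.001]
ft_force: [0.3, 0.1, -2.7]
grip_width: 0.0454
gripper_force: 41.6
```

Call:
play_rows([
  [[-0.1, 0.01, -0.05, 0, 0, 0, 0.3], [-0.3, 0.03, -0.1, 0, 0, 0, 0.3], [-0.5, 0.05, -0.14, 0, 0, 0, 0.3], [-0.7, 0.06, -0.14, 0, 0, 0, 0.3], [-0.9, 0.07, -0.14, 0, 0, 0, 0.3]],
])

```text
clock: 4.37
tcp_pos: [0.5073, 0.021, 0.2815]
tool_rot: [0.001, 0.36, 0.933, 0.001]
ft_force: [-0.5, 0.0, -3.0]
grip_width: 0.0457
gripper_force: 41.6
```

Call:
play_rows([
  [[-0.2, 0.02, 0, 0, 0, 0, 0.3], [-0.4, 0.03, 0, 0, 0, 0, 0.3], [-0.6, 0.05, 0, 0, 0, 0, 0.3], [-0.8, 0.06, 0, 0, 0, 0, 0.3], [-0.9, 0.07, 0, 0, 0, 0, 0.3]],
])

```text
clock: 4.78
tcp_pos: [0.6152, -0.0644, 0.2805]
tool_rot: [0.001, 0.362, 0.932, -0.001]
ft_force: [0.8, -1.3, -2.0]
grip_width: 0.0457
gripper_force: 41.6
```

Call:
play_rows([
  [[-0.2, 0.02, 0, 0, 0, 0, 0.3], [-0.4, 0.03, 0, 0, 0, 0, 0.3], [-0.58, 0.05, 0, 0, 0, 0, 0.3], [-0.58, 0.05, 0, 0, 0, 0, 0.3], [-0.58, 0.05, 0, 0, 0, 0, 0.3]],
])

```text
clock: 5.2
tcp_pos: [0.683, -0.1153, 0.2796]
tool_rot: [-0.0, 0.361, 0.932, -0.0]
ft_force: [-0.0, 0.1, -1.7]
grip_width: 0.0456
gripper_force: 41.7
```

```bash
python3 goto.py .628 -.065 .24;  python3 - <<'E'
from h import *
s,im=shot('wrist','w3')
print('gauge px',proj('wrist',[.628,-.065,.07],s))
E
```

```text
at [ 0.683  -0.1153  0.2796] yaw 137.65 F [-0.   0.1 -1.7] grip 0.0456 41.7 t 5.2 qd 0.046
shift [0.497 0.001 0.264] turn [-0.0006 -0.0003  0.0009]
gauge px [281.82508109 114.05500443]
```

View pics/w3.png

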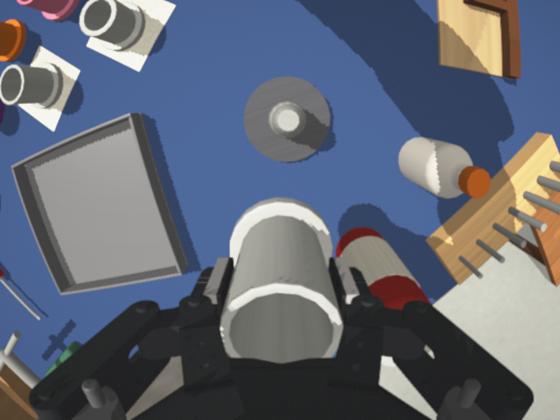

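The wrist view shows the gauge foot centred near (287,119) and the held collar, whose flange front edge is near (281,200).

```bash
cat > meas.py <<'E'
import sys; from h import *
# meas.py H : H = TCP height above collar underside; gives held-collar x and gauge centre
H=float(sys.argv[1]); s,im=shot('wrist'); c=vision.camera_info('wrist'); T=np.array(c['hand_eye'])
def tool(u,v,z):
    x=(u-c['cx'])/c['fx']; y=(v-c['cy'])/c['fy']; r=np.hypot(x,y); d=T[:3,:3]@np.array([x/r*np.sin(r),y/r*np.sin(r),np.cos(r)]); o=T[:3,3]; return o+d*(z-o[2])/d[2]
g=cv2.GaussianBlur(cv2.cvtColor(im,cv2.COLOR_RGB2GRAY),(3,3),0).astype(float)
# flange silhouette: blue background (b-r large) to grey/white; first crossing going down
br=im[:,:,2].astype(float)-im[:,:,0]
P=[]
for u in range(255,309,4):
    col=br[160:250,u]; i=np.argmax(col<col[:8].mean()/2); P.append((u,160+i-1+(col[i-1]-col[:8].mean()/2)/(col[i-1]-col[i]+1e-9)))
Q=np.array([tool(u,v,H)[:2] for u,v in P]);
A=np.c_[2*Q,np.ones(len(Q))]
xs=[q[0]-np.sqrt(max(.03**2-q[1]**2,0)) for q in Q]
print('collar tool x',np.median(xs).round(4),'sd',np.std(xs).round(4))
# gauge foot: grey disc on blue
m=((br<25)).astype(np.uint8); u0,v0=proj('wrist',[.6305,-.067,.01],s)
n,l,st,ce=cv2.connectedComponentsWithStats(m); k=l[int(v0),int(u0)]
cn=cv2.findContours((l==k).astype(np.uint8),cv2.RETR_EXTERNAL,cv2.CHAIN_APPROX_NONE)[0][0]; e=cv2.fitEllipse(cn)
print('foot ellipse',np.round(e[0],2),np.round(e[1],1),'tool',tool(*e[0],s['tcp_pos'][2]-.01).round(4),'world',plane('wrist',*e[0],.01,s).round(4))
h=circ(im,u0,v0,5,22,40,12); print('pin top',[(q,tool(q[0],q[1],s['tcp_pos'][2]-.08).round(4).tolist()) for q in h])
E
python3 meas.py .1105
```

```text
collar tool x 0.0072 sd 0.0101
foot ellipse [285.96 120.27] [83.8 85. ] tool [0.0679 0.0046 0.2698] world [ 0.6351 -0.0647  0.01  ]
pin top [([286.0, 122.25, 11.0], [0.0677, 0.0037, 0.1998])]
```

```bash
python3 - <<'E'
s=open('meas.py').read()
a=s.index("P=[]"); b=s.index("# gauge foot")
s=s[:a]+'''P=[]; best=None
for u in range(246,318,3):
    col=br[165:260,u]; t=(col[:5].mean()+0)/2; i=np.argmax(col<t)
    if i>0: P.append((u,165+i-1+(col[i-1]-t)/(col[i-1]-col[i])))
Q=np.array([tool(u,v,H)[:2] for u,v in P])
from scipy.optimize import least_squares
f=least_squares(lambda p:np.hypot(Q[:,0]-p[0],Q[:,1]-p[1])-.03,[0,0],loss='soft_l1',f_scale=.0005)
print('collar in tool',f.x.round(4),'res',np.median(np.abs(f.fun)).round(5),[round(v,1) for u,v in P][::4])
'''+s[b:]
open('meas.py','w').write(s)
E
python3 meas.py .1105
```

```text
collar in tool [-0.0028 -0.0008] res 9e-05 [np.float64(209.3), np.float64(201.7), np.float64(198.1), np.float64(197.1), np.float64(198.6), np.float64(203.2)]
foot ellipse [285.53 120.92] [83.8 85.1] tool [0.0672 0.0042 0.2701] world [ 0.6351 -0.0648  0.01  ]
pin top [([286.5, 121.37999725341797, 11.050000190734863], [0.0684, 0.0041, 0.2001])]
```

Call:
play_rows([
  [[0.1, 0.01, 0, 0, 0, 0, 0.3], [0.25, 0.02, 0, 0, 0, 0, 0.3], [0.4, 0.033, 0, 0, 0, 0, 0.3], [0.47, 0.033, 0, 0, 0, 0, 0.3], [0.47, 0.033, 0, 0, 0, 0, 0.3]],
])

```text
clock: 5.77
tcp_pos: [0.6324, -0.0596, 0.281]
tool_rot: [-0.0, 0.358, 0.934, 0.001]
ft_force: [0.3, 0.7, -2.4]
grip_width: 0.0457
gripper_force: 41.7
```

Call:
play_rows([
  [[0, 0, 0.1, 0, 0, 0, 0.3], [0, 0, 0.2, 0, 0, 0, 0.3], [0, 0, 0.3, 0, 0, 0, 0.3], [0, 0, 0.4, 0, 0, 0, 0.3], [0, 0, 0.4, 0, 0, 0, 0.3]],
])

```text
clock: 6.18
tcp_pos: [0.633, -0.0634, 0.2172]
tool_rot: [-0.002, 0.36, 0.933, -0.001]
ft_force: [-0.1, -0.2, -2.5]
grip_width: 0.0459
gripper_force: 41.6
```

```bash
python3 goto.py .6342 -.0640 .1715
```

```text
at [ 0.633  -0.0634  0.2172] yaw 137.76 F [-0.1 -0.2 -2.5] grip 0.0459 41.6 t 6.1833 qd 0.061
shift [-0.01   0.003  0.305] turn [-0.003  -0.0029  0.0027]
```

Call:
play_rows([
  [[-0.008, 0.002, 0.05, 0, 0, 0, 0.3], [-0.008, 0.002, 0.1, 0, 0, 0, 0.3], [-0.008, 0.002, 0.17, 0, 0, 0, 0.3], [-0.008, 0.002, 0.23, 0, 0, 0, 0.3], [-0.008, 0.002, 0.28, 0, 0, 0, 0.3]],
], force=25)

```text
clock: 6.6
tcp_pos: [0.635, -0.0636, 0.1769]
tool_rot: [-0.0, 0.36, 0.933, -0.0]
ft_force: [-0.2, -0.1, -1.3]
grip_width: 0.0453
gripper_force: 41.7
```

```bash
python3 goto.py .6342 -.0640 .1555
```

```text
at [ 0.635  -0.0636  0.1769] yaw 137.77 F [-0.2 -0.1 -1.3] grip 0.0453 41.7 t 6.6 qd 0.185
shift [ 0.002 -0.006  0.142] turn [-0.0003 -0.0003  0.0028]
```

Call:
play_rows([
  [[0, -0.004, 0.03, 0, 0, 0, 0.3], [0, -0.004, 0.07, 0, 0, 0, 0.3], [0, -0.004, 0.1, 0, 0, 0, 0.3], [0, -0.004, 0.13, 0, 0, 0, 0.3], [0, -0.004, 0.13, 0, 0, 0, 0.3]],
])

```text
clock: 7.02
tcp_pos: [0.6345, -0.064, 0.1574]
tool_rot: [-0.001, 0.36, 0.933, -0.0]
ft_force: [-1.0, -0.3, -0.8]
grip_width: 0.0457
gripper_force: 41.7
```

Call:
play_rows([
  [[0, 0, 0.01, 0, 0, 0, 0.3], [0, 0, 0.02, 0, 0, 0, 0.3], [0, 0, 0.03, 0, 0, 0, 0.3], [0, 0, 0.04, 0, 0, 0, 0.3], [0, 0, 0.04, 0, 0, 0, 0.3]],
])

```text
clock: 7.43
tcp_pos: [0.6347, -0.064, 0.1522]
tool_rot: [-0.0, 0.36, 0.933, -0.0]
ft_force: [-0.3, 1.3, -2.0]
grip_width: 0.0456
gripper_force: 41.7
```

```bash
python3 goto.py .6342 -.0640 .1225
```

```text
at [ 0.6347 -0.064   0.1522] yaw 137.77 F [-0.3  1.3 -2. ] grip 0.0456 41.7 t 7.4333 qd 0.006
shift [ 0.003 -0.002  0.198] turn [-0.0001 -0.0001  0.0028]
```

Call:
play_rows([
  [[0, 0, 0.01, 0, 0, 0, 0.3], [0, 0, 0.02, 0, 0, 0, 0.3], [0, 0, 0.03, 0, 0, 0, 0.3], [0, 0, 0.04, 0, 0, 0, 0.3], [0, 0, 0.04, 0, 0, 0, 0.3]],
])

```text
clock: 7.85
tcp_pos: [0.6347, -0.064, 0.146]
tool_rot: [-0.0, 0.36, 0.933, -0.0]
ft_force: [-0.3, -0.2, -1.8]
grip_width: 0.0454
gripper_force: 41.7
```

```bash
python3 goto.py .6342 -.0640 .1225
```

```text
at [ 0.6347 -0.064   0.146 ] yaw 137.77 F [-0.3 -0.2 -1.8] grip 0.0454 41.7 t 7.85 qd 0.007
shift [ 0.002 -0.002  0.157] turn [-0.0003 -0.0004  0.0028]
```

Call:
play_rows([
  [[0, 0, 0.04, 0, 0, 0, 0.3], [0, 0, 0.08, 0, 0, 0, 0.3], [0, 0, 0.12, 0, 0, 0, 0.3], [0, 0, 0.155, 0, 0, 0, 0.3], [0, 0, 0.155, 0, 0, 0, 0.3]],
])

```text
clock: 8.27
tcp_pos: [0.6342, -0.064, 0.1215]
tool_rot: [-0.001, 0.36, 0.933, -0.0]
ft_force: [0.5, -0.2, -2.0]
grip_width: 0.0455
gripper_force: 41.6
```

Call:
play_rows([
  [[0, 0, 0.005, 0, 0, 0, 0.3], [0, 0, 0.01, 0, 0, 0, 0.3], [0, 0, 0.012, 0, 0, 0, 0.3], [0, 0, 0.012, 0, 0, 0, 0.3], [0, 0, 0.012, 0, 0, 0, 0.3]],
])

```text
clock: 8.68
tcp_pos: [0.6348, -0.0639, 0.1215]
tool_rot: [0.0, 0.36, 0.933, 0.0]
ft_force: [-0.5, 1.4, -2.8]
grip_width: 0.0457
gripper_force: 41.6
```

```bash
python3 goto.py .6342 -.0640 .1205
```

```text
at [ 0.6348 -0.0639  0.1215] yaw 137.77 F [-0.5  1.4 -2.8] grip 0.0457 41.6 t 8.6833 qd 0.002
shift [ 0.003 -0.003  0.006] turn [0.0001 0.     0.0028]
```

Call:
play_rows([
  [[0, 0, 0.005, 0, 0, 0, 0.3], [0, 0, 0.01, 0, 0, 0, 0.3], [0, 0, 0.013, 0, 0, 0, 0.3], [0, 0, 0.013, 0, 0, 0, 0.3], [0, 0, 0.013, 0, 0, 0, 0.3]],
])

```text
clock: 9.1
tcp_pos: [0.6348, -0.0639, 0.1208]
tool_rot: [0.0, 0.36, 0.933, 0.0]
ft_force: [-3.9, 1.2, 8.8]
grip_width: 0.0458
gripper_force: 42.4
```

Call:
play_rows([
  [[0, 0, 0, 0, 0, 0, 0.3], [0, 0, 0, 0, 0, 0, 0.3], [0, 0, 0, 0, 0, 0, 0.3], [0, 0, 0, 0, 0, 0, 0.3], [0, 0, 0, 0, 0, 0, 0.3]],
])

```text
clock: 9.52
tcp_pos: [0.6348, -0.0639, 0.1207]
tool_rot: [0.0, 0.36, 0.933, 0.0]
ft_force: [-4.4, 1.1, 9.0]
grip_width: 0.0458
gripper_force: 42.4
```

Call:
play_rows([
  [[0, 0, -0.1, 0, 0, 0, 0.3], [0, 0, -0.3, 0, 0, 0, 0.3], [0, 0, -0.5, 0, 0, 0, 0.3], [0, 0, -0.75, 0, 0, 0, 0.3], [0, 0, -1, 0, 0, 0, 0.3]],
], force=40)

```text
clock: 9.93
tcp_pos: [0.6345, -0.0643, 0.2707]
tool_rot: [-0.0, 0.36, 0.933, -0.0]
ft_force: [0.5, -0.8, -2.3]
grip_width: 0.0454
gripper_force: 42.7
```

Call:
play_rows([
  [[0.02, 0.1, -0.06, 0, 0, 0, 0.3], [0.08, 0.3, -0.06, 0, 0, 0, 0.3], [0.13, 0.5, -0.06, 0, 0, 0, 0.3], [0.17, 0.65, -0.06, 0, 0, 0, 0.3], [0.2, 0.77, -0.06, 0, 0, 0, 0.3]],
])

```text
clock: 10.35
tcp_pos: [0.6909, 0.0444, 0.2785]
tool_rot: [0.0, 0.359, 0.933, 0.001]
ft_force: [-0.2, 0.4, -1.5]
grip_width: 0.0459
gripper_force: 42.7
```

Call:
play_rows([
  [[0.05, 0.2, 0, 0, 0, 0, 0.3], [0.1, 0.4, 0, 0, 0, 0, 0.3], [0.15, 0.6, 0, 0, 0, 0, 0.3], [0.2, 0.77, 0, 0, 0, 0, 0.3], [0.2, 0.77, 0, 0, 0, 0, 0.3]],
])

```text
clock: 10.77
tcp_pos: [0.7462, 0.1552, 0.277]
tool_rot: [-0.001, 0.357, 0.934, 0.002]
ft_force: [-1.2, 1.0, -2.5]
grip_width: 0.0455
gripper_force: 42.8
```

```bash
python3 goto.py .747 .148 .28;  python3 - <<'E'
from h import *
s,im=shot('wrist','w4')
E
```

```text
at [0.7462 0.1552 0.277 ] yaw 138.18 F [-1.2  1.  -2.5] grip 0.0455 42.8 t 10.7667 qd 0.078
shift [-0.036 -0.032 -0.02 ] turn [ 0.0033 -0.0036  0.0096]
```

View pics/w4.png

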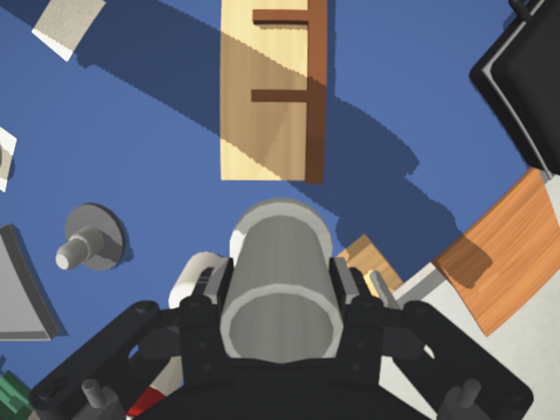

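The wrist view shows bay 4. The fence's inner edge is near column 307, the bay 4 stop's lower edge is near row 101, and the board's end is at row 181.

```bash
python3 - <<'E'
from h import *
im=cv2.imread('pics/w4.png')[:,:,::-1].astype(int); s=arm.sense(); Rm=Rq(s['tool_rot']).as_matrix()
r,b=im[:,:,0],im[:,:,2]; g=im[:,:,1]
print('wood',im[150,240],im[150,280],'fence',im[110,318],im[150,315],'blk',im[96,280])
L=[]
for v in list(range(115,170,6)):
    row=r[v,285:325].astype(float); d=np.diff(row); i=np.argmin(d[:35]); L.append((285+i+.5,v))
P=np.array([plane('wrist',u,v,.005,s)[:2] for u,v in L])
K=[]
for u in range(258,300,5):
    col=r[88:112,u].astype(float); d=np.diff(col); i=np.argmax(d); K.append((u,88+i+.5))
Q=np.array([plane('wrist',u,v,.005,s)[:2] for u,v in K])
print('L',L,'\nK',K)
def line(P):
    c=np.median(P,0); l=cv2.fitLine(P.astype(np.float32),cv2.DIST_HUBER,0,.01,.01).ravel(); return l[:2],l[2:]
d1,p1=line(P); d2,p2=line(Q)
print('fence dir',np.degrees(np.arctan2(d1[1],d1[0])),'block dir',np.degrees(np.arctan2(d2[1],d2[0])))
for yaw in (137.6,138.):
    by=np.array([np.cos(np.radians(yaw)),np.sin(np.radians(yaw))]); bx=np.array([by[1],-by[0]])
    print(yaw,'bay4',bx*(p1@bx-.03)+by*(p2@by-.03), 'ends of row', )
E
python3 meas.py .1107 | head -1
```

```text
wood [199 164 117] [183 152 110] fence [97 65 46] [89 59 40] blk [98 63 44]
L [(np.float64(306.5), 115), (np.float64(305.5), 121), (np.float64(305.5), 127), (np.float64(305.5), 133), (np.float64(305.5), 139), (np.float64(305.5), 145), (np.float64(305.5), 151), (np.float64(304.5), 157), (np.float64(304.5), 163), (np.float64(304.5), 169)] 
K [(258, np.float64(101.5)), (263, np.float64(101.5)), (268, np.float64(101.5)), (273, np.float64(101.5)), (278, np.float64(101.5)), (283, np.float64(101.5)), (288, np.float64(101.5)), (293, np.float64(101.5)), (298, np.float64(101.5))]
fence dir -43.024494 block dir 47.918957
137.6 bay4 [0.69940596 0.18753289] ends of row
138.0 bay4 [0.69935155 0.18746188] ends of rowTraceback (most recent call last):
  File "meas.py", line 15, in <module>
    f=least_squares(lambda p:np.hypot(Q[:,0]-p[0],Q[:,1]-p[1])-.03,[0,0],loss='soft_l1',f_scale=.0005)
    return func(*args, **kwargs)
    vector_fun = VectorFunction(
        fun_wrapped,
    ...<6 lines>...
        workers=workers
    )
    self._update_fun()
    ~~~~~~~~~~~~~~~~^^
    self.f = self.fun_wrapped(xp_copy(self.x))
             ~~~~~~~~~~~~~~~~^^^^^^^^^^^^^^^^^
    return np.atleast_1d(self.fun(x))
                         ~~~~~~~~^^^
    return self.f(x, *self.args, **self.kwargs)
           ~~~~~~^^^^^^^^^^^^^^^^^^^^^^^^^^^^^^
  File "meas.py", line 15, in <lambda>
    f=least_squares(lambda p:np.hypot(Q[:,0]-p[0],Q[:,1]-p[1])-.03,[0,0],loss='soft_l1',f_scale=.0005)
                                      ~^^^^^
IndexError: too many indices for array: array is 1-dimensional, but 2 were indexed
```

Call:
play_rows([
  [[0.1, -0.03, 0, 0, 0, 0.01, 0.3], [0.2, -0.06, 0, 0, 0, 0.01, 0.3], [0.3, -0.086, 0, 0, 0, 0.01, 0.3], [0.355, -0.086, 0, 0, 0, 0.01, 0.3], [0.355, -0.086, 0, 0, 0, 0.01, 0.3]],
])

```text
clock: 11.28
tcp_pos: [0.6964, 0.1741, 0.2792]
tool_rot: [-0.0, 0.365, 0.931, 0.0]
ft_force: [0.5, 0.4, -1.1]
grip_width: 0.046
gripper_force: 42.8
```

Call:
play_rows([
  [[0, 0, 0.1, 0, 0, 0, 0.3], [0, 0, 0.3, 0, 0, 0, 0.3], [0, 0, 0.5, 0, 0, 0, 0.3], [0, 0, 0.65, 0, 0, 0, 0.3], [0, 0, 0.65, 0, 0, 0, 0.3]],
])

```text
clock: 11.7
tcp_pos: [0.6958, 0.1715, 0.1753]
tool_rot: [-0.003, 0.366, 0.931, -0.003]
ft_force: [-0.8, -0.1, -3.0]
grip_width: 0.0458
gripper_force: 42.7
```

```bash
python3 goto.py .6982 .1816 .1167
```

```text
at [0.6958 0.1715 0.1753] yaw 137.09 F [-0.8 -0.1 -3. ] grip 0.0458 42.7 t 11.7 qd 0.085
shift [0.033 0.063 0.39 ] turn [-0.0076 -0.0036 -0.0085]
```

Call:
play_rows([
  [[0.033, 0.062, 0.1, 0, 0, -0.007, 0.3], [0.033, 0.062, 0.2, 0, 0, -0.007, 0.3], [0.033, 0.062, 0.28, 0, 0, -0.007, 0.3], [0.033, 0.062, 0.28, 0, 0, -0.007, 0.3], [0.033, 0.062, 0.28, 0, 0, -0.007, 0.3]],
])

```text
clock: 12.12
tcp_pos: [0.7006, 0.1835, 0.1389]
tool_rot: [0.0, 0.362, 0.932, -0.0]
ft_force: [1.2, -0.6, -2.1]
grip_width: 0.0456
gripper_force: 42.7
```

```bash
python3 goto.py .6982 .1816 .1167
```

```text
at [0.7006 0.1835 0.1389] yaw 137.57 F [ 1.2 -0.6 -2.1] grip 0.0456 42.7 t 12.1167 qd 0.02
shift [ 0.003 -0.02   0.148] turn [-0.0004  0.0002 -0.0005]
```

Call:
play_rows([
  [[0, -0.02, 0, 0, 0, 0, 0.3], [0, -0.02, 0.03, 0, 0, 0, 0.3], [0, -0.02, 0.08, 0, 0, 0, 0.3], [0, -0.02, 0.13, 0, 0, 0, 0.3], [0, -0.02, 0.145, 0, 0, 0, 0.3]],
])

```text
clock: 12.53
tcp_pos: [0.6975, 0.1814, 0.1158]
tool_rot: [-0.001, 0.362, 0.932, -0.001]
ft_force: [-5.8, -2.0, 19.5]
grip_width: 0.0459
gripper_force: 44.5
```

Call:
play_rows([
  [[0, 0, 0, 0, 0, 0, 0.3], [0, 0, 0, 0, 0, 0, 0.3], [0, 0.01, 0, 0, 0, 0, 0.3], [0, 0.02, 0, 0, 0, 0, 0.3], [0, 0.025, 0, 0, 0, 0, 0.3]],
])

```text
clock: 12.95
tcp_pos: [0.701, 0.1847, 0.1172]
tool_rot: [0.0, 0.362, 0.932, 0.0]
ft_force: [-0.3, -0.9, -2.2]
grip_width: 0.0459
gripper_force: 42.8
```

```bash
python3 goto.py .6978 .19 .1157
```

```text
at [0.701  0.1847 0.1172] yaw 137.6 F [-0.3 -0.9 -2.2] grip 0.0459 42.8 t 12.95 qd 0.022
shift [0.04  0.012 0.01 ] turn [ 0.0004 -0.     -0.0001]
```

Call:
play_rows([
  [[0.01, 0, 0, 0, 0, 0, 0.3], [0.02, 0, 0, 0, 0, 0, 0.3], [0.03, 0, 0, 0, 0, 0, 0.3], [0.04, 0, 0, 0, 0, 0, 0.3], [0.045, 0, 0, 0, 0, 0, 0.3]],
])

```text
clock: 13.37
tcp_pos: [0.6955, 0.1892, 0.1172]
tool_rot: [-0.0, 0.362, 0.932, 0.0]
ft_force: [0.2, 0.3, -1.7]
grip_width: 0.0454
gripper_force: 42.8
```

Call:
play_rows([
  [[0, 0.003, 0, 0, 0, 0, 0.3], [0, 0.006, 0, 0, 0, 0, 0.3], [0, 0.01, 0, 0, 0, 0, 0.3], [0, 0.015, 0, 0, 0, 0, 0.3], [0, 0.015, 0, 0, 0, 0, 0.3]],
])

```text
clock: 13.78
tcp_pos: [0.6974, 0.1906, 0.1171]
tool_rot: [0.0, 0.362, 0.932, 0.0]
ft_force: [-0.1, 1.0, -2.4]
grip_width: 0.0458
gripper_force: 42.8
```

```bash
python3 goto.py .6978 .19 .1157
```

```text
at [0.6974 0.1906 0.1171] yaw 137.59 F [-0.1  1.  -2.4] grip 0.0458 42.8 t 13.7833 qd 0.003
shift [-0.005 -0.001  0.009] turn [ 0.0001  0.     -0.0002]
```

Call:
play_rows([
  [[0, 0.004, 0, 0, 0, 0, 0.3], [0, 0.008, 0, 0, 0, 0, 0.3], [0, 0.012, 0, 0, 0, 0, 0.3], [0, 0.012, 0, 0, 0, 0, 0.3], [0, 0.012, 0, 0, 0, 0, 0.3]],
])

```text
clock: 14.2
tcp_pos: [0.6985, 0.1919, 0.1171]
tool_rot: [-0.0, 0.362, 0.932, -0.0]
ft_force: [-0.5, 0.2, -1.1]
grip_width: 0.0456
gripper_force: 42.8
```

Call:
play_rows([
  [[0.004, 0, 0, 0, 0, 0, 0.3], [0.008, 0, 0, 0, 0, 0, 0.3], [0.012, 0, 0, 0, 0, 0, 0.3], [0.012, 0, 0, 0, 0, 0, 0.3], [0.012, 0, 0, 0, 0, 0, 0.3]],
])

```text
clock: 14.62
tcp_pos: [0.6976, 0.1925, 0.1173]
tool_rot: [0.001, 0.362, 0.932, -0.0]
ft_force: [1.4, -2.3, -1.8]
grip_width: 0.0457
gripper_force: 42.8
```

Call:
play_rows([
  [[0, 0, 0, 0, 0, 0, 0.3], [0, 0, 0, 0, 0, 0, 0.3], [0, 0, 0, 0, 0, 0, 0.3], [0, 0, 0, 0, 0, 0, 0.3], [0, 0, 0, 0, 0, 0, 0.3]],
])

```text
clock: 15.03
tcp_pos: [0.6975, 0.1926, 0.1173]
tool_rot: [0.0, 0.362, 0.932, -0.0]
ft_force: [3.6, -3.4, -0.2]
grip_width: 0.0456
gripper_force: 42.8
```

Call:
play_rows([
  [[0, 0.004, 0, 0, 0, 0, 0.3], [0, 0.008, 0, 0, 0, 0, 0.3], [0, 0.012, 0, 0, 0, 0, 0.3], [0, 0.012, 0, 0, 0, 0, 0.3], [0, 0.012, 0, 0, 0, 0, 0.3]],
])

```text
clock: 15.45
tcp_pos: [0.6983, 0.1935, 0.117]
tool_rot: [-0.0, 0.362, 0.932, -0.001]
ft_force: [1.3, -4.8, -1.7]
grip_width: 0.0454
gripper_force: 42.8
```

Call:
play_rows([
  [[0, 0.004, 0, 0, 0, 0, 0.3], [0, 0.008, 0, 0, 0, 0, 0.3], [0, 0.012, 0, 0, 0, 0, 0.3], [0, 0.012, 0, 0, 0, 0, 0.3], [0, 0.012, 0, 0, 0, 0, 0.3]],
])

```text
clock: 15.87
tcp_pos: [0.6989, 0.194, 0.1168]
tool_rot: [-0.001, 0.362, 0.932, -0.002]
ft_force: [-0.3, -7.2, -0.3]
grip_width: 0.0454
gripper_force: 43.0
```

Call:
play_rows([
  [[0, 0, 0.004, 0, 0, 0, 0.3], [0, 0, 0.008, 0, 0, 0, 0.3], [0, 0, 0.01, 0, 0, 0, 0.3], [0, 0, 0.01, 0, 0, 0, 0.3], [0, 0, 0.01, 0, 0, 0, 0.3]],
])

```text
clock: 16.28
tcp_pos: [0.699, 0.1939, 0.116]
tool_rot: [-0.0, 0.362, 0.932, -0.002]
ft_force: [-1.9, -6.6, 4.2]
grip_width: 0.0458
gripper_force: 43.3
```

Call:
play_rows([
  [[0, 0, 0, 0, 0, 0, 0.45], [0, 0, 0, 0, 0, 0, 0.6], [0, 0, 0, 0, 0, 0, 0.8], [0, 0, 0, 0, 0, 0, 1], [0, 0, 0, 0, 0, 0, 1]],
])

```text
clock: 16.7
tcp_pos: [0.6992, 0.1971, 0.1155]
tool_rot: [-0.0, 0.361, 0.932, 0.001]
ft_force: [-0.3, 0.8, 0.2]
grip_width: 0.0843
gripper_force: 0.0
```

Call:
play_rows([
  [[0, 0, -0.1, 0, 0, 0, 1], [0, 0, -0.3, 0, 0, 0, 1], [0, 0, -0.5, 0, 0, 0, 1], [0, 0, -0.75, 0, 0, 0, 1], [0, 0, -1, 0, 0, 0, 1]],
])

```text
clock: 17.12
tcp_pos: [0.699, 0.1964, 0.2666]
tool_rot: [-0.001, 0.361, 0.932, -0.0]
ft_force: [0.8, 0.4, 0.0]
grip_width: 0.0852
gripper_force: 0.0
```

```bash
python3 goto.py .759 .132 .29
```

```text
at [0.699  0.1964 0.2666] yaw 137.63 F [0.8 0.4 0. ] grip 0.0852 0.0 t 17.1167 qd 0.944
shift [-0.585 -0.048 -0.157] turn [-0.0007 -0.0013  0.0005]
```

Call:
play_rows([
  [[-0.2, 0, 0, 0, 0, 0, 1], [-0.4, 0, 0, 0, 0, 0, 1], [-0.52, 0, 0, 0, 0, 0, 1], [-0.52, 0, 0, 0, 0, 0, 1], [-0.52, 0, 0, 0, 0, 0, 1]],
])

```text
clock: 17.53
tcp_pos: [0.7574, 0.1423, 0.2649]
tool_rot: [-0.0, 0.362, 0.932, -0.0]
ft_force: [-0.5, -0.1, -0.3]
grip_width: 0.0853
gripper_force: 0.0
```

```bash
python3 - <<'E'
from h import *
s,im=shot('wrist','w5'); print(s['tcp_pos'])
cv2.imwrite('pics/w5c.png',cv2.resize(im[40:190,190:390,::-1],(800,600),interpolation=cv2.INTER_CUBIC))
E
```

```text
[0.75744233 0.14234676 0.26490128]
```

View pics/w5c.png

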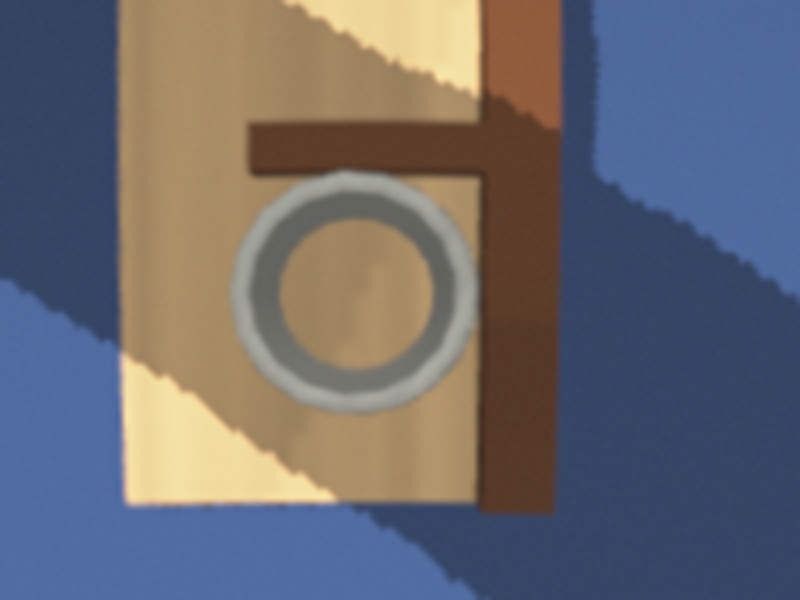

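The crop shows the collar in bay 4 with its bore at crop (356,293). It touches the stop at crop row 175 and may be slightly clear of the fence at crop column 481.

```bash
cat > bay.py <<'E'
import sys; from h import *
# bay.py image u0 v0 : gaps of the collar bore (bottom, z=.005) to fence and stop
s=arm.sense(); im=cv2.imread(sys.argv[1])[:,:,::-1].copy(); u0,v0=float(sys.argv[2]),float(sys.argv[3])
c=min(circ(im,u0,v0,14,23,40,8),key=lambda q:abs(q[2]-18.8)); print(c)
g=im[:,:,0].astype(float); g=cv2.GaussianBlur(g,(0,0),.7)
def sub(line):  # strongest step position
    d=np.abs(np.diff(line)); i=int(np.argmax(d)); i=min(max(i,1),len(d)-2); a,b,e=d[i-1:i+2]; return i+.5+.5*(a-e)/(a-2*b+e)
U=[(int(c[0])+22+sub(g[v,int(c[0])+22:int(c[0])+42]),v) for v in list(range(int(c[1])+28,int(c[1])+46,3))]
V=[(u,int(c[1])-40+sub(g[int(c[1])-40:int(c[1])-22,u])) for u in list(range(int(c[0])-24,int(c[0])-14,3))+list(range(int(c[0])+20,int(c[0])+28,3))]
V2=[q for q in V]; print('U',np.round([q[0] for q in U],2),'V',np.round([q[1] for q in V],2))
yaw=np.radians(137.5); by=np.array([np.cos(yaw),np.sin(yaw)]); bx=np.array([by[1],-by[0]])
p=plane('wrist',c[0],c[1],.005,s)[:2]; F=np.median([plane('wrist',*q,.005,s)[:2]@bx for q in U]); S=np.median([plane('wrist',*q,.005,s)[:2]@by for q in V])
print('centre',p.round(4),'fence gap mm',1000*(F-p@bx-.03),'stop gap',1000*(S-p@by-.03))
E
python3 bay.py pics/w5.png 279 113.5
```

```text
[278.0, 116.5, 21.889999389648438]
U [308.62 308.64 308.62 308.57 308.56 308.54] V [83.84 83.87 83.82 83.77 83.73 83.78 83.84]
centre [0.701  0.1902] fence gap mm 1.2994078287688338 stop gap 3.6369159708465606
```

Call:
play_rows([
  [[0.96, -0.437, 0, 0, 0, 0, 1], [0.96, -0.437, 0, 0, 0, 0, 1], [0.96, -0.437, 0, 0, 0, 0, 1], [0.96, -0.437, 0, 0, 0, 0, 1], [0.96, -0.437, 0, 0, 0, 0, 1]],
])

```text
clock: 18.0
tcp_pos: [0.5988, 0.1976, 0.2661]
tool_rot: [-0.003, 0.358, 0.934, 0.0]
ft_force: [-0.5, 0.3, -0.0]
grip_width: 0.0855
gripper_force: 0.0
```

Call:
play_rows([
  [[0.3, -0.15, 0, 0, 0, 0, 1], [0.6, -0.3, 0, 0, 0, 0, 1], [0.96, -0.437, 0, 0, 0, 0, 1], [0.96, -0.437, 0, 0, 0, 0, 1], [0.96, -0.437, 0, 0, 0, 0, 1]],
])

```text
clock: 18.42
tcp_pos: [0.4487, 0.2449, 0.2661]
tool_rot: [-0.002, 0.357, 0.934, 0.0]
ft_force: [0.3, 0.2, -1.1]
grip_width: 0.0851
gripper_force: 0.0
```

Call:
play_rows([
  [[0, 0, 0, 0, 0, 0, 1], [0, 0, 0, 0, 0, 0, 1], [0, 0, 0, 0, 0, 0, 1], [0, 0, 0, 0, 0, 0, 1], [0, 0, 0, 0, 0, 0, 1]],
])

```text
clock: 18.83
tcp_pos: [0.4569, 0.2401, 0.2654]
tool_rot: [0.0, 0.362, 0.932, -0.0]
ft_force: [-0.2, -0.1, 0.1]
grip_width: 0.0857
gripper_force: 0.0
```

```bash
python3 - <<'E'
from h import *
s,im=shot('wrist','w6'); print(s['tcp_pos'],np.abs(s['qd']).max())
u,v=proj('wrist',[.4008,.2896,.05],s); print(u,v)
for c in circ(im,u,v,14,45,60,25): print(c,plane('wrist',c[0],c[1],.06,s).round(4))
E
```

```text
[0.45694358 0.2401393  0.26538362] 0.0036011935007409005
279.8907965774263 113.6544849543647
[273.3800048828125, 124.62000274658203, 29.8700008392334] [0.404  0.2793 0.06  ]
[276.3800048828125, 116.0, 23.860000610351562] [0.4003 0.2861 0.06  ]
[276.3800048828125, 116.0, 18.510000228881836] [0.4003 0.2861 0.06  ]
[276.3800048828125, 126.12000274658203, 26.729999542236328] [0.4066 0.2803 0.06  ]
[285.0, 117.12000274658203, 26.25] [0.4059 0.2908 0.06  ]
[269.25, 114.87999725341797, 18.579999923706055] [0.3955 0.2824 0.06  ]
```

View pics/w6.png

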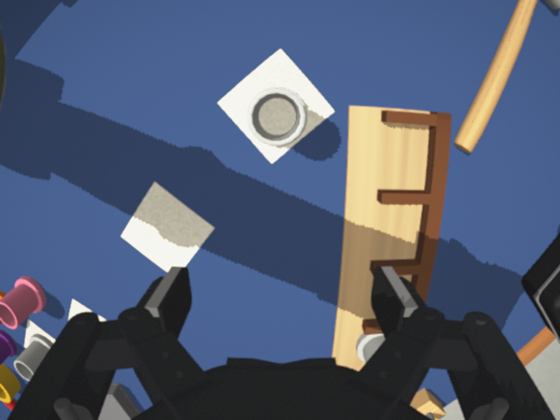

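The wrist view shows collar B at about (276,116), on its paper to the upper left of the board. A's paper is empty, and A's collar stands in bay 4 at (372,345).

```bash
python3 goto.py .4005 .2863 .105
```

```text
at [0.4568 0.2401 0.2654] yaw 137.51 F [-1.   0.7  0.3] grip 0.0855 0.0 t 18.8833 qd 0.004
shift [ 0.485 -0.026  1.069] turn [-0.0003  0.0001 -0.0015]
```

Call:
play_rows([
  [[0.16, -0.01, 0.1, 0, 0, 0, 1], [0.32, -0.02, 0.25, 0, 0, 0, 1], [0.485, -0.026, 0.4, 0, 0, 0, 1], [0.485, -0.026, 0.4, 0, 0, 0, 1], [0.485, -0.026, 0.4, 0, 0, 0, 1]],
])

```text
clock: 19.3
tcp_pos: [0.3987, 0.2872, 0.2045]
tool_rot: [-0.001, 0.361, 0.933, -0.001]
ft_force: [1.1, 0.2, -0.0]
grip_width: 0.0854
gripper_force: 0.0
```

Call:
play_rows([
  [[0, 0, 0, 0, 0, 0, 1], [0, 0, 0.16, 0, 0, 0, 1], [0, 0, 0.33, 0, 0, 0, 1], [0, 0, 0.5, 0, 0, 0, 1], [0, 0, 0.67, 0, 0, 0, 1]],
])

```text
clock: 19.72
tcp_pos: [0.4018, 0.2863, 0.1052]
tool_rot: [0.001, 0.363, 0.932, 0.001]
ft_force: [0.8, 0.4, 0.6]
grip_width: 0.0854
gripper_force: 0.0
```

Call:
play_rows([
  [[0, 0, 0, 0, 0, 0, 0.6], [0, 0, 0, 0, 0, 0, 0.4], [0, 0, 0, 0, 0, 0, 0.3], [0, 0, 0, 0, 0, 0, 0.3], [0, 0, 0, 0, 0, 0, 0.3]],
], force=30)

```text
clock: 20.13
tcp_pos: [0.4009, 0.2869, 0.1068]
tool_rot: [0.001, 0.362, 0.932, 0.001]
ft_force: [0.2, -2.2, 4.9]
grip_width: 0.0455
gripper_force: 31.4
```

```bash
python3 goto.py .689 -.1155 .28
```

```text
at [0.4009 0.2869 0.1068] yaw 137.54 F [ 0.2 -2.2  4.9] grip 0.0455 31.4 t 20.1333 qd 0.005
shift [-3.229 -0.679 -1.153] turn [ 0.0028  0.001  -0.001 ]
```

Call:
play_rows([
  [[0, 0, -0.1, 0, 0, 0, 0.3], [0, 0, -0.3, 0, 0, 0, 0.3], [0, 0, -0.55, 0, 0, 0, 0.3], [0, 0, -0.8, 0, 0, 0, 0.3], [0, 0, -1, 0, 0, 0, 0.3]],
], force=40)

```text
clock: 20.55
tcp_pos: [0.3998, 0.2868, 0.2586]
tool_rot: [0.001, 0.362, 0.932, 0.001]
ft_force: [0.9, -0.3, -3.3]
grip_width: 0.045
gripper_force: 41.7
```

Call:
play_rows([
  [[-0.1, -0.02, -0.05, 0, 0, 0, 0.3], [-0.3, -0.06, -0.1, 0, 0, 0, 0.3], [-0.5, -0.11, -0.14, 0, 0, 0, 0.3], [-0.7, -0.15, -0.14, 0, 0, 0, 0.3], [-0.9, -0.2, -0.14, 0, 0, 0, 0.3]],
])

```text
clock: 20.97
tcp_pos: [0.4798, 0.1726, 0.2777]
tool_rot: [0.001, 0.361, 0.932, 0.001]
ft_force: [-0.4, -0.1, -2.4]
grip_width: 0.0455
gripper_force: 41.7
```

Call:
play_rows([
  [[-0.2, -0.04, 0, 0, 0, 0, 0.3], [-0.4, -0.09, 0, 0, 0, 0, 0.3], [-0.6, -0.13, 0, 0, 0, 0, 0.3], [-0.8, -0.17, 0, 0, 0, 0, 0.3], [-1, -0.22, 0, 0, 0, 0, 0.3]],
])

```text
clock: 21.38
tcp_pos: [0.5682, 0.047, 0.277]
tool_rot: [0.0, 0.362, 0.932, 0.0]
ft_force: [0.2, 0.9, -1.5]
grip_width: 0.0456
gripper_force: 41.7
```

Call:
play_rows([
  [[-0.2, -0.04, 0, 0, 0, 0, 0.3], [-0.4, -0.09, 0, 0, 0, 0, 0.3], [-0.6, -0.13, 0, 0, 0, 0, 0.3], [-0.8, -0.17, 0, 0, 0, 0, 0.3], [-0.9, -0.19, 0, 0, 0, 0, 0.3]],
])

```text
clock: 21.8
tcp_pos: [0.6493, -0.0684, 0.2768]
tool_rot: [0.001, 0.363, 0.932, -0.001]
ft_force: [0.5, -1.6, -2.6]
grip_width: 0.0457
gripper_force: 41.7
```

Call:
play_rows([
  [[-0.2, -0.04, 0, 0, 0, 0, 0.3], [-0.39, -0.09, 0, 0, 0, 0, 0.3], [-0.39, -0.09, 0, 0, 0, 0, 0.3], [-0.39, -0.09, 0, 0, 0, 0, 0.3], [-0.39, -0.09, 0, 0, 0, 0, 0.3]],
])

```text
clock: 22.22
tcp_pos: [0.6818, -0.113, 0.2763]
tool_rot: [-0.0, 0.362, 0.932, 0.0]
ft_force: [0.2, 0.9, -2.6]
grip_width: 0.0453
gripper_force: 41.7
```

Call:
play_rows([
  [[0, 0, 0, 0, 0, 0, 0.3], [0, 0, 0, 0, 0, 0, 0.3], [0, 0, 0, 0, 0, 0, 0.3], [0, 0, 0, 0, 0, 0, 0.3], [0, 0, 0, 0, 0, 0, 0.3]],
])

```text
clock: 22.63
tcp_pos: [0.6822, -0.113, 0.2763]
tool_rot: [0.0, 0.361, 0.932, 0.0]
ft_force: [-0.4, -0.4, -1.7]
grip_width: 0.0455
gripper_force: 41.7
```

```bash
python3 goto.py .683 -.1153 .28; python3 meas.py .1068
```

```text
at [ 0.6822 -0.113   0.2763] yaw 137.62 F [-0.4 -0.4 -1.7] grip 0.0455 41.7 t 22.6333 qd 0.004
shift [-0.014 -0.008 -0.024] turn [0.0001 0.0001 0.0004]
collar in tool [-0.0013 -0.0008] res 8e-05 [np.float64(208.3), np.float64(200.5), np.float64(197.1), np.float64(196.2), np.float64(198.0), np.float64(202.2)]
foot ellipse [285.25 120.87] [84.7 86. ] tool [0.0673 0.0039 0.2663] world [ 0.6351 -0.0647  0.01  ]
pin top [([285.75, 121.37999725341797, 11.600000381469727], [0.0685, 0.0034, 0.1963])]
```

Call:
play_rows([
  [[0.12, 0.01, 0, 0, 0, 0, 0.3], [0.24, 0.02, 0.1, 0, 0, 0, 0.3], [0.36, 0.03, 0.2, 0, 0, 0, 0.3], [0.447, 0.03, 0.3, 0, 0, 0, 0.3], [0.447, 0.03, 0.4, 0, 0, 0, 0.3]],
])

```text
clock: 23.1
tcp_pos: [0.6342, -0.0619, 0.2159]
tool_rot: [-0.001, 0.36, 0.933, 0.001]
ft_force: [0.1, 0.2, -2.0]
grip_width: 0.045
gripper_force: 41.7
```

Call:
play_rows([
  [[0, 0, 0, 0, 0, 0, 0.3], [0, 0, 0, 0, 0, 0, 0.3], [0, 0, 0, 0, 0, 0, 0.3], [0, 0, 0, 0, 0, 0, 0.3], [0, 0, 0, 0, 0, 0, 0.3]],
])

```text
clock: 23.52
tcp_pos: [0.6364, -0.0655, 0.2171]
tool_rot: [0.001, 0.362, 0.932, 0.0]
ft_force: [0.6, 0.7, -1.6]
grip_width: 0.0453
gripper_force: 41.7
```

```bash
python3 goto.py .6357 -.0645 .150
```

```text
at [ 0.6364 -0.0655  0.2171] yaw 137.54 F [ 0.6  0.7 -1.6] grip 0.0453 41.7 t 23.5167 qd 0.007
shift [0.009 0.001 0.447] turn [ 0.0009  0.0015 -0.0009]
```

Call:
play_rows([
  [[0.007, 0, 0.05, 0, 0, 0, 0.3], [0.007, 0, 0.1, 0, 0, 0, 0.3], [0.007, 0, 0.15, 0, 0, 0, 0.3], [0.007, 0, 0.2, 0, 0, 0, 0.3], [0.007, 0, 0.25, 0, 0, 0, 0.3]],
])

```text
clock: 23.93
tcp_pos: [0.6348, -0.0642, 0.1774]
tool_rot: [-0.0, 0.362, 0.932, -0.0]
ft_force: [-0.4, -0.2, -2.1]
grip_width: 0.0454
gripper_force: 41.7
```

Call:
play_rows([
  [[0, 0, 0.05, 0, 0, 0, 0.3], [0, 0, 0.1, 0, 0, 0, 0.3], [0, 0, 0.15, 0, 0, 0, 0.3], [0, 0, 0.18, 0, 0, 0, 0.3], [0, 0, 0.18, 0, 0, 0, 0.3]],
])

```text
clock: 24.35
tcp_pos: [0.6344, -0.0641, 0.1502]
tool_rot: [-0.001, 0.362, 0.932, -0.0]
ft_force: [0.3, 0.1, -1.9]
grip_width: 0.0453
gripper_force: 41.7
```

Call:
play_rows([
  [[0, 0, 0.01, 0, 0, 0, 0.3], [0, 0, 0.02, 0, 0, 0, 0.3], [0, 0, 0.03, 0, 0, 0, 0.3], [0, 0, 0.03, 0, 0, 0, 0.3], [0, 0, 0.03, 0, 0, 0, 0.3]],
])

```text
clock: 24.77
tcp_pos: [0.635, -0.0642, 0.1473]
tool_rot: [0.0, 0.362, 0.932, 0.0]
ft_force: [-0.7, 0.2, -1.9]
grip_width: 0.0452
gripper_force: 41.7
```

Call:
play_rows([
  [[0, 0, 0.01, 0, 0, 0, 0.3], [0, 0, 0.02, 0, 0, 0, 0.3], [0, 0, 0.03, 0, 0, 0, 0.3], [0, 0, 0.03, 0, 0, 0, 0.3], [0, 0, 0.03, 0, 0, 0, 0.3]],
])

```text
clock: 25.18
tcp_pos: [0.6349, -0.0642, 0.1425]
tool_rot: [-0.0, 0.362, 0.932, -0.0]
ft_force: [0.2, 0.6, -2.3]
grip_width: 0.0454
gripper_force: 41.7
```

Call:
play_rows([
  [[0, 0, 0.04, 0, 0, 0, 0.3], [0, 0, 0.08, 0, 0, 0, 0.3], [0, 0, 0.12, 0, 0, 0, 0.3], [0, 0, 0.158, 0, 0, 0, 0.3], [0, 0, 0.158, 0, 0, 0, 0.3]],
])

```text
clock: 25.6
tcp_pos: [0.6346, -0.0642, 0.1175]
tool_rot: [-0.001, 0.362, 0.932, -0.0]
ft_force: [-0.2, 0.2, -1.8]
grip_width: 0.0456
gripper_force: 41.7
```

Call:
play_rows([
  [[0, 0, 0.005, 0, 0, 0, 0.3], [0, 0, 0.01, 0, 0, 0, 0.3], [0, 0, 0.02, 0, 0, 0, 0.3], [0, 0, 0.02, 0, 0, 0, 0.3], [0, 0, 0.02, 0, 0, 0, 0.3]],
])

```text
clock: 26.02
tcp_pos: [0.635, -0.0643, 0.117]
tool_rot: [0.0, 0.362, 0.932, 0.0]
ft_force: [-3.0, 0.0, 5.4]
grip_width: 0.0451
gripper_force: 42.1
```

Call:
play_rows([
  [[0, 0, -0.1, 0, 0, 0, 0.3], [0, 0, -0.3, 0, 0, 0, 0.3], [0, 0, -0.5, 0, 0, 0, 0.3], [0, 0, -0.7, 0, 0, 0, 0.3], [0, 0, -0.77, 0, 0, 0, 0.3]],
])

```text
clock: 26.43
tcp_pos: [0.6366, -0.0645, 0.2362]
tool_rot: [0.003, 0.362, 0.932, 0.001]
ft_force: [0.3, 0.2, -1.6]
grip_width: 0.0453
gripper_force: 43.1
```

Call:
play_rows([
  [[0.07, 0.08, 0, 0, 0, 0, 0.3], [0.2, 0.22, 0, 0, 0, 0, 0.3], [0.35, 0.39, 0, 0, 0, 0, 0.3], [0.5, 0.56, 0, 0, 0, 0, 0.3], [0.68, 0.76, 0, 0, 0, 0, 0.3]],
])

```text
clock: 26.85
tcp_pos: [0.6364, 0.0883, 0.2308]
tool_rot: [0.0, 0.363, 0.932, -0.001]
ft_force: [1.1, 0.3, -1.9]
grip_width: 0.0452
gripper_force: 43.0
```

Call:
play_rows([
  [[0.18, 0.2, 0, 0, 0, 0, 0.3], [0.36, 0.4, 0, 0, 0, 0, 0.3], [0.54, 0.6, 0, 0, 0, 0, 0.3], [0.68, 0.76, 0, 0, 0, 0, 0.3], [0.68, 0.76, 0, 0, 0, 0, 0.3]],
])

```text
clock: 27.27
tcp_pos: [0.6357, 0.2526, 0.2301]
tool_rot: [-0.002, 0.357, 0.934, 0.003]
ft_force: [-0.5, 2.3, -2.4]
grip_width: 0.0452
gripper_force: 43.0
```

Call:
play_rows([
  [[0, 0, 0, 0, 0, 0, 0.3], [0, 0, 0, 0, 0, 0, 0.3], [0, 0, 0, 0, 0, 0, 0.3], [0, 0, 0, 0, 0, 0, 0.3], [0, 0, 0, 0, 0, 0, 0.3]],
])

```text
clock: 27.68
tcp_pos: [0.6385, 0.2401, 0.2315]
tool_rot: [0.0, 0.363, 0.932, -0.0]
ft_force: [0.4, 0.2, -2.3]
grip_width: 0.0455
gripper_force: 43.0
```

```bash
python3 goto.py .6384 .2426 .135; python3 meas.py .107 2>/dev/null| head -1
```

```text
at [0.6385 0.2401 0.2315] yaw 137.46 F [ 0.4  0.2 -2.3] grip 0.0455 43.0 t 27.6833 qd 0.005
shift [0.012 0.012 0.643] turn [-0.0002  0.0004 -0.0024]
```

Call:
play_rows([
  [[0.01, 0.01, 0.15, 0, 0, 0, 0.3], [0.01, 0.01, 0.3, 0, 0, 0, 0.3], [0.01, 0.01, 0.45, 0, 0, 0, 0.3], [0.01, 0.01, 0.6, 0, 0, 0, 0.3], [0.01, 0.01, 0.64, 0, 0, 0, 0.3]],
])

```text
clock: 28.15
tcp_pos: [0.6365, 0.2427, 0.1318]
tool_rot: [-0.002, 0.362, 0.932, -0.002]
ft_force: [-0.6, -0.6, -3.0]
grip_width: 0.0457
gripper_force: 42.9
```

Call:
play_rows([
  [[0, 0, 0, 0, 0, 0, 0.3], [0, 0, 0.03, 0, 0, 0, 0.3], [0, 0, 0.07, 0, 0, 0, 0.3], [0, 0, 0.11, 0, 0, 0, 0.3], [0, 0, 0.14, 0, 0, 0, 0.3]],
])

```text
clock: 28.57
tcp_pos: [0.6383, 0.2439, 0.1147]
tool_rot: [0.0, 0.362, 0.932, 0.0]
ft_force: [-0.3, -0.4, -2.2]
grip_width: 0.0451
gripper_force: 43.0
```

Call:
play_rows([
  [[0, 0, 0, 0, 0, 0, 0.3], [0, 0, 0, 0, 0, 0, 0.3], [0, 0, 0, 0, 0, 0, 0.3], [0, 0, 0, 0, 0, 0, 0.3], [0, 0, 0, 0, 0, 0, 0.3]],
])

```text
clock: 28.98
tcp_pos: [0.6382, 0.2439, 0.1148]
tool_rot: [0.0, 0.362, 0.932, 0.0]
ft_force: [-0.1, -0.2, -2.5]
grip_width: 0.0453
gripper_force: 43.0
```

```bash
python3 goto.py .6381 .2497 .113
```

```text
at [0.6382 0.2439 0.1148] yaw 137.58 F [-0.1 -0.2 -2.5] grip 0.0453 43.0 t 28.9833 qd 0.003
shift [0.027 0.028 0.012] turn [ 0.0004  0.0002 -0.0003]
```

Push both ways in small steps, watching the forces.

Call:
play_rows([
  [[0.005, 0.005, 0.003, 0, 0, 0, 0.3], [0.01, 0.01, 0.006, 0, 0, 0, 0.3], [0.015, 0.015, 0.008, 0, 0, 0, 0.3], [0.02, 0.02, 0.008, 0, 0, 0, 0.3], [0.025, 0.025, 0.008, 0, 0, 0, 0.3]],
])

```text
clock: 29.4
tcp_pos: [0.6379, 0.2488, 0.1132]
tool_rot: [0.0, 0.362, 0.932, -0.0]
ft_force: [1.0, -2.6, -2.1]
grip_width: 0.0453
gripper_force: 43.0
```

Call:
play_rows([
  [[0.004, 0.004, 0, 0, 0, 0, 0.3], [0.008, 0.008, 0, 0, 0, 0, 0.3], [0.012, 0.012, 0, 0, 0, 0, 0.3], [0.012, 0.012, 0, 0, 0, 0, 0.3], [0.012, 0.012, 0, 0, 0, 0, 0.3]],
])

```text
clock: 29.82
tcp_pos: [0.6381, 0.2495, 0.1132]
tool_rot: [0.0, 0.362, 0.932, -0.001]
ft_force: [-0.6, -5.6, -1.4]
grip_width: 0.0451
gripper_force: 43.2
```

```bash
cat > ft.py <<'E'
from h import *
s=arm.sense(); Rm=Rq(s['tool_rot']).as_matrix(); print('F tool',(Rm.T@np.array(s['ft_force'])).round(1),'tcp',np.round(s['tcp_pos'],4))
E
python3 ft.py
```

```text
F tool [-3.3 -4.6  1.4] tcp [0.6381 0.2495 0.1132]
```

Call:
play_rows([
  [[0.004, 0.004, 0.003, 0, 0, 0, 0.3], [0.008, 0.008, 0.006, 0, 0, 0, 0.3], [0.008, 0.008, 0.01, 0, 0, 0, 0.3], [0.008, 0.008, 0.013, 0, 0, 0, 0.3], [0.008, 0.008, 0.013, 0, 0, 0, 0.3]],
])

```text
clock: 30.23
tcp_pos: [0.6382, 0.2498, 0.1122]
tool_rot: [0.001, 0.363, 0.932, -0.002]
ft_force: [-1.1, -10.3, 6.0]
grip_width: 0.0454
gripper_force: 43.8
```

```bash
python3 ft.py
```

```text
F tool [-6.1 -8.4 -6. ] tcp [0.6382 0.2498 0.1122]
```

Call:
play_rows([
  [[0, 0, 0, 0, 0, 0, 0.45], [0, 0, 0, 0, 0, 0, 0.6], [0, 0, 0, 0, 0, 0, 0.8], [0, 0, 0, 0, 0, 0, 1], [0, 0, 0, 0, 0, 0, 1]],
])

```text
clock: 30.65
tcp_pos: [0.6376, 0.2544, 0.1114]
tool_rot: [-0.0, 0.361, 0.932, 0.001]
ft_force: [-0.5, -0.0, 0.5]
grip_width: 0.0843
gripper_force: 0.0
```

Call:
play_rows([
  [[0, 0, -0.1, 0, 0, 0, 1], [0, 0, -0.3, 0, 0, 0, 1], [0, 0, -0.5, 0, 0, 0, 1], [0, 0, -0.75, 0, 0, 0, 1], [0, 0, -1, 0, 0, 0, 1]],
])

```text
clock: 31.07
tcp_pos: [0.6371, 0.2539, 0.2624]
tool_rot: [-0.001, 0.361, 0.932, -0.0]
ft_force: [0.5, 0.0, 0.2]
grip_width: 0.085
gripper_force: 0.0
```

Call:
play_rows([
  [[-0.32, -0.79, 0, 0, 0, 0, 1], [-0.32, -0.79, 0, 0, 0, 0, 1], [-0.32, -0.79, 0, 0, 0, 0, 1], [-0.32, -0.79, 0, 0, 0, 0, 1], [-0.32, -0.79, 0, 0, 0, 0, 1]],
])

```text
clock: 31.48
tcp_pos: [0.5928, 0.1303, 0.2621]
tool_rot: [0.0, 0.364, 0.931, -0.0]
ft_force: [0.3, 1.0, 0.1]
grip_width: 0.0854
gripper_force: 0.0
```

Call:
play_rows([
  [[-0.32, -0.79, 0, 0, 0, 0, 1], [-0.32, -0.79, 0, 0, 0, 0, 1], [-0.32, -0.79, 0, 0, 0, 0, 1], [-0.32, -0.79, 0, 0, 0, 0, 1], [-0.32, -0.79, 0, 0, 0, 0, 1]],
])

```text
clock: 31.9
tcp_pos: [0.5487, 0.0119, 0.2616]
tool_rot: [0.0, 0.363, 0.932, -0.0]
ft_force: [1.2, 0.7, -1.1]
grip_width: 0.0852
gripper_force: 0.0
```

Call:
play_rows([
  [[-0.32, -0.79, 0, 0, 0, 0, 1], [-0.32, -0.79, 0, 0, 0, 0, 1], [-0.32, -0.79, 0, 0, 0, 0, 1], [-0.32, -0.79, 0, 0, 0, 0, 1], [-0.32, -0.79, 0, 0, 0, 0, 1]],
])

```text
clock: 32.32
tcp_pos: [0.5046, -0.1071, 0.2614]
tool_rot: [0.0, 0.363, 0.932, 0.0]
ft_force: [0.4, -0.0, -0.2]
grip_width: 0.0854
gripper_force: 0.0
```

Call:
play_rows([
  [[-0.1, -0.25, 0, 0, 0, 0, 1], [-0.2, -0.5, 0, 0, 0, 0, 1], [-0.32, -0.79, 0, 0, 0, 0, 1], [-0.32, -0.79, 0, 0, 0, 0, 1], [-0.32, -0.79, 0, 0, 0, 0, 1]],
])

```text
clock: 32.73
tcp_pos: [0.4605, -0.227, 0.2613]
tool_rot: [0.0, 0.363, 0.932, -0.0]
ft_force: [0.4, 1.7, -0.2]
grip_width: 0.0851
gripper_force: 0.0
```

Call:
play_rows([
  [[0, 0, 0, 0, 0, 0, 1], [0, 0, 0, 0, 0, 0, 1], [0, 0, 0, 0, 0, 0, 1], [0, 0, 0, 0, 0, 0, 1], [0, 0, 0, 0, 0, 0, 1]],
])

```text
clock: 33.15
tcp_pos: [0.4603, -0.2249, 0.2613]
tool_rot: [0.0, 0.361, 0.933, 0.0]
ft_force: [0.2, -0.0, -0.1]
grip_width: 0.0856
gripper_force: 0.0
```

```bash
python3 ft.py; python3 - <<'E'
from h import *
s,im=shot('wrist','w7'); t=im[:,:,::-1]; 
cv2.imwrite('pics/w7.png',t); cv2.imwrite('pics/w7c.png',cv2.resize(t[0:240,110:430],(800,600),interpolation=cv2.INTER_CUBIC))
E
```

```text
F tool [-0.2  0.2  0.1] tcp [ 0.4603 -0.2249  0.2613]
```

View pics/w7c.png

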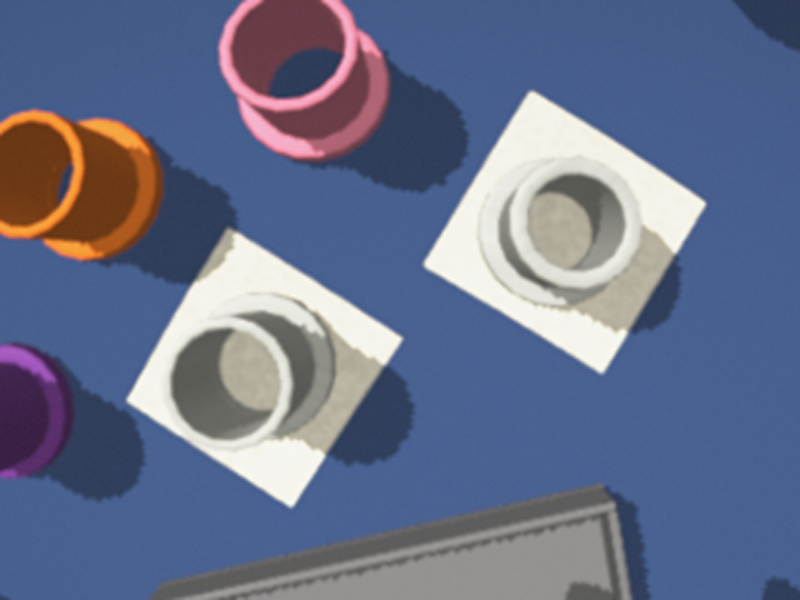

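The crop shows two collars, with rim centres at crop (575,223) on the right and (229,383) on the left. Orange, purple and pink lookalikes are to the left, and a corner of the tray is at the bottom. I need a long-baseline view to tell their heights apart.

```bash
python3 - <<'E'
import cv2,numpy as np
w3=cv2.imread('pics/w3.png')[0:130,0:180]; sd=cv2.imread('pics/side0.png')[225:315,225:345]
c=np.zeros((600,800,3),np.uint8); a=cv2.resize(w3,(415,300),interpolation=cv2.INTER_CUBIC)
a=cv2.resize(w3,(720,520),interpolation=cv2.INTER_CUBIC); cv2.imwrite('pics/w3c.png',a)
s=cv2.resize(sd,(800,600),interpolation=cv2.INTER_CUBIC); 
m=np.zeros((600,800,3),np.uint8); m[:300,:415]=cv2.resize(w3,(415,300),interpolation=cv2.INTER_CUBIC); m[:300,415:]=cv2.resize(sd[:, :],(385,289),interpolation=cv2.INTER_CUBIC).__class__((300,385,3),np.uint8) if 0 else cv2.copyMakeBorder(cv2.resize(sd,(385,289),interpolation=cv2.INTER_CUBIC),0,11,0,0,cv2.BORDER_CONSTANT)
w7=cv2.imread('pics/w7.png')[50:190,160:390]; m[300:,:493]=cv2.resize(w7,(493,300),interpolation=cv2.INTER_CUBIC)
cv2.imwrite('pics/mos.png',m)
E
```

View pics/w3c.png

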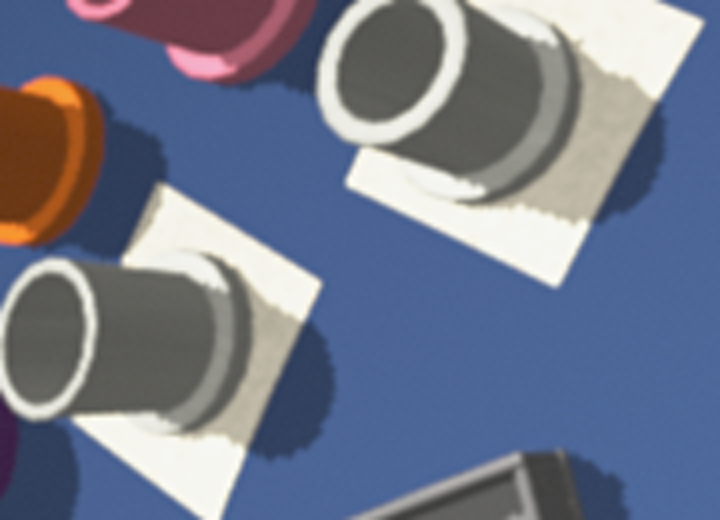

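The enlarged w3 crop shows the right collar's rim centred at crop (392,67) with a thick wall, and the left collar's rim at (49,338) with a thin wall.

```bash
python3 - <<'E'
from h import *
s=arm.sense(); q=s['tool_rot']
s3=dict(tcp_pos=np.array([.683,-.1153,.2796]),tool_rot=np.array([0,.361,.9326,0]))
import math; s3['tool_rot']=s3['tool_rot']/np.linalg.norm(s3['tool_rot'])
for n,a,b,sd in [('right',(97.6,16.4),(339.7,88.9),(273.9,239.4)),('left',(11.9,84.1),(201.5,152.9),(295.8,269.8))]:
    for nm,r in [('w3-w7',(ray('wrist',*a,s3),ray('wrist',*b,s))),('w7-side',(ray('wrist',*b,s),ray('side',*sd))),('w3-side',(ray('wrist',*a,s3),ray('side',*sd)))]:
        p,e=tri(*r); print(n,nm,p.round(4),round(e,4))
E
```

```text
right w3-w7 [ 0.4214 -0.1243  0.058 ] 0.0006
right w7-side [ 0.4211 -0.1245  0.0608] 0.0
right w3-side [ 0.4223 -0.1239  0.0594] 0.0009
left w3-w7 [ 0.383  -0.245   0.0681] 0.0001
left w7-side [ 0.3833 -0.2449  0.0689] 0.0005
left w3-side [ 0.3836 -0.2448  0.0686] 0.0002
```

```bash
python3 goto.py .3833 -.2447 .1
```

```text
at [ 0.4601 -0.2252  0.2613] yaw 137.67 F [-0.4  0.1  0.4] grip 0.0851 0.0 t 33.2 qd 0.008
shift [ 0.291 -0.441  1.075] turn [ 0.0002 -0.0001  0.0012]
```

Call:
play_rows([
  [[0.1, -0.15, 0.1, 0, 0, 0, 0.85], [0.2, -0.3, 0.2, 0, 0, 0, 0.85], [0.291, -0.441, 0.3, 0, 0, 0, 0.85], [0.291, -0.441, 0.35, 0, 0, 0, 0.85], [0.291, -0.441, 0.35, 0, 0, 0, 0.85]],
])

```text
clock: 33.62
tcp_pos: [0.3813, -0.2453, 0.2077]
tool_rot: [-0.001, 0.363, 0.932, 0.0]
ft_force: [0.4, 0.8, 0.4]
grip_width: 0.0726
gripper_force: 0.0
```

Call:
play_rows([
  [[0, 0, 0, 0, 0, 0, 0.85], [0, 0, 0, 0, 0, 0, 0.85], [0, 0, 0, 0, 0, 0, 0.85], [0, 0, 0, 0, 0, 0, 0.85], [0, 0, 0, 0, 0, 0, 0.85]],
])

```text
clock: 34.03
tcp_pos: [0.3835, -0.2453, 0.2091]
tool_rot: [0.0, 0.361, 0.932, -0.0]
ft_force: [0.3, 0.3, -0.4]
grip_width: 0.0725
gripper_force: 0.0
```

```bash
python3 goto.py .3833 -.2447 .1; python3 - <<'E'
from h import *
s,im=shot('wrist','w8')
E
```

```text
at [ 0.3835 -0.2453  0.2091] yaw 137.63 F [ 0.3  0.3 -0.4] grip 0.0725 0.0 t 34.0333 qd 0.006
shift [0.004 0.002 0.727] turn [0.0002 0.0008 0.0005]
```

Call:
play_rows([
  [[0.004, 0.002, 0.15, 0, 0, 0, 0.85], [0.004, 0.002, 0.3, 0, 0, 0, 0.85], [0.004, 0.002, 0.45, 0, 0, 0, 0.85], [0.004, 0.002, 0.6, 0, 0, 0, 0.85], [0.004, 0.002, 0.727, 0, 0, 0, 0.85]],
])

```text
clock: 34.5
tcp_pos: [0.3827, -0.2447, 0.0986]
tool_rot: [0.0, 0.362, 0.932, -0.0]
ft_force: [0.1, 0.3, 0.2]
grip_width: 0.0723
gripper_force: 0.0
```

Call:
play_rows([
  [[0, 0, 0, 0, 0, 0, 0.6], [0, 0, 0, 0, 0, 0, 0.4], [0, 0, 0, 0, 0, 0, 0.3], [0, 0, 0, 0, 0, 0, 0.3], [0, 0, 0, 0, 0, 0, 0.3]],
], force=30)

```text
clock: 34.92
tcp_pos: [0.383, -0.2451, 0.1007]
tool_rot: [0.001, 0.362, 0.932, -0.0]
ft_force: [-0.4, 0.1, -2.2]
grip_width: 0.0456
gripper_force: 31.0
```

```bash
python3 goto.py .683 -.1153 .28
```

```text
at [ 0.383  -0.2451  0.1007] yaw 137.59 F [-0.4  0.1 -2.2] grip 0.0456 31.0 t 34.9167 qd 0.006
shift [-0.895  1.988 -1.193] turn [ 0.0004  0.0016 -0.0001]
```

Call:
play_rows([
  [[0, 0, -0.1, 0, 0, 0, 0.3], [0, 0, -0.3, 0, 0, 0, 0.3], [0, 0, -0.55, 0, 0, 0, 0.3], [0, 0, -0.8, 0, 0, 0, 0.3], [0, 0, -1, 0, 0, 0, 0.3]],
], force=40)

```text
clock: 35.33
tcp_pos: [0.3824, -0.2449, 0.253]
tool_rot: [0.001, 0.362, 0.932, -0.0]
ft_force: [0.2, 1.0, -2.7]
grip_width: 0.0454
gripper_force: 41.8
```

Call:
play_rows([
  [[-0.05, 0.1, -0.05, 0, 0, 0, 0.3], [-0.13, 0.28, -0.1, 0, 0, 0, 0.3], [-0.22, 0.48, -0.18, 0, 0, 0, 0.3], [-0.31, 0.7, -0.18, 0, 0, 0, 0.3], [-0.41, 0.92, -0.18, 0, 0, 0, 0.3]],
])

```text
clock: 35.75
tcp_pos: [0.5222, -0.1837, 0.2786]
tool_rot: [0.001, 0.362, 0.932, 0.0]
ft_force: [0.0, -0.9, -1.9]
grip_width: 0.0451
gripper_force: 41.8
```

Call:
play_rows([
  [[-0.1, 0.22, 0, 0, 0, 0, 0.3], [-0.2, 0.44, 0, 0, 0, 0, 0.3], [-0.3, 0.66, 0, 0, 0, 0, 0.3], [-0.4, 0.86, 0, 0, 0, 0, 0.3], [-0.48, 1, 0, 0, 0, 0, 0.3]],
])

```text
clock: 36.17
tcp_pos: [0.6776, -0.1194, 0.277]
tool_rot: [0.0, 0.36, 0.933, 0.001]
ft_force: [-0.3, 0.2, -1.4]
grip_width: 0.0453
gripper_force: 41.8
```

Call:
play_rows([
  [[0, 0.06, 0, 0, 0, 0, 0.3], [0, 0.06, 0, 0, 0, 0, 0.3], [0, 0.06, 0, 0, 0, 0, 0.3], [0, 0.06, 0, 0, 0, 0, 0.3], [0, 0.06, 0, 0, 0, 0, 0.3]],
])

```text
clock: 36.58
tcp_pos: [0.6803, -0.117, 0.2774]
tool_rot: [0.0, 0.363, 0.932, -0.0]
ft_force: [0.0, -0.4, -2.3]
grip_width: 0.0451
gripper_force: 41.8
```

Call:
play_rows([
  [[0, 0, 0, 0, 0, 0, 0.3], [0, 0, 0, 0, 0, 0, 0.3], [0, 0, 0, 0, 0, 0, 0.3], [0, 0, 0, 0, 0, 0, 0.3], [0, 0, 0, 0, 0, 0, 0.3]],
])

```text
clock: 37.0
tcp_pos: [0.6814, -0.1157, 0.2768]
tool_rot: [-0.0, 0.362, 0.932, 0.0]
ft_force: [0.2, -0.6, -1.4]
grip_width: 0.0455
gripper_force: 41.8
```

```bash
python3 goto.py .683 -.1153 .28; python3 meas.py .1
```

```text
at [ 0.6814 -0.1157  0.2768] yaw 137.58 F [ 0.2 -0.6 -1.4] grip 0.0455 41.8 t 37.0 qd 0.004
shift [-0.006  0.009 -0.022] turn [-0.     -0.0001 -0.0003]
collar in tool [-0.0018 -0.0006] res 9e-05 [np.float64(212.3), np.float64(204.7), np.float64(201.0), np.float64(200.5), np.float64(201.9), np.float64(205.7)]
foot ellipse [287.76 119.69] [84.7 86. ] tool [0.0686 0.0064 0.2668] world [ 0.6351 -0.0647  0.01  ]
pin top [([288.75, 120.87999725341797, 11.140000343322754], [0.0689, 0.0059, 0.1968])]
```

Call:
play_rows([
  [[0.12, 0.01, 0, 0, 0, 0, 0.3], [0.24, 0.02, 0.1, 0, 0, 0, 0.3], [0.36, 0.03, 0.2, 0, 0, 0, 0.3], [0.46, 0.045, 0.3, 0, 0, 0, 0.3], [0.46, 0.045, 0.4, 0, 0, 0, 0.3]],
])

```text
clock: 37.47
tcp_pos: [0.6335, -0.0606, 0.2164]
tool_rot: [-0.001, 0.36, 0.933, 0.001]
ft_force: [0.1, 0.4, -2.4]
grip_width: 0.0452
gripper_force: 41.8
```

Call:
play_rows([
  [[0, 0, 0, 0, 0, 0, 0.3], [0, 0, 0, 0, 0, 0, 0.3], [0, 0, 0, 0, 0, 0, 0.3], [0, 0, 0, 0, 0, 0, 0.3], [0, 0, 0, 0, 0, 0, 0.3]],
])

```text
clock: 37.88
tcp_pos: [0.6357, -0.0647, 0.2177]
tool_rot: [0.001, 0.362, 0.932, 0.0]
ft_force: [0.8, -0.2, -2.4]
grip_width: 0.0452
gripper_force: 41.8
```

```bash
python3 goto.py .635 -.0642 .144
```

```text
at [ 0.6357 -0.0647  0.2177] yaw 137.54 F [ 0.8 -0.2 -2.4] grip 0.0452 41.8 t 37.8833 qd 0.007
shift [ 0.007 -0.001  0.491] turn [ 0.0009  0.0015 -0.0009]
```

Call:
play_rows([
  [[0, 0, 0.05, 0, 0, 0, 0.3], [0, 0, 0.1, 0, 0, 0, 0.3], [0, 0, 0.15, 0, 0, 0, 0.3], [0, 0, 0.2, 0, 0, 0, 0.3], [0, 0, 0.25, 0, 0, 0, 0.3]],
])

```text
clock: 38.3
tcp_pos: [0.6348, -0.0641, 0.178]
tool_rot: [-0.0, 0.362, 0.932, -0.0]
ft_force: [-0.6, -0.6, -2.4]
grip_width: 0.0451
gripper_force: 41.8
```

Call:
play_rows([
  [[0, 0, 0.05, 0, 0, 0, 0.3], [0, 0, 0.1, 0, 0, 0, 0.3], [0, 0, 0.15, 0, 0, 0, 0.3], [0, 0, 0.2, 0, 0, 0, 0.3], [0, 0, 0.21, 0, 0, 0, 0.3]],
])

```text
clock: 38.72
tcp_pos: [0.6345, -0.064, 0.1461]
tool_rot: [-0.001, 0.362, 0.932, -0.0]
ft_force: [-0.2, 0.2, -2.0]
grip_width: 0.0453
gripper_force: 41.8
```

Call:
play_rows([
  [[0, 0, 0.01, 0, 0, 0, 0.3], [0, 0, 0.02, 0, 0, 0, 0.3], [0, 0, 0.03, 0, 0, 0, 0.3], [0, 0, 0.04, 0, 0, 0, 0.3], [0, 0, 0.04, 0, 0, 0, 0.3]],
])

```text
clock: 39.13
tcp_pos: [0.6351, -0.0641, 0.1417]
tool_rot: [0.0, 0.362, 0.932, -0.0]
ft_force: [-0.8, -1.1, -1.5]
grip_width: 0.0453
gripper_force: 41.8
```

Call:
play_rows([
  [[0, 0, 0.01, 0, 0, 0, 0.3], [0, 0, 0.02, 0, 0, 0, 0.3], [0, 0, 0.03, 0, 0, 0, 0.3], [0, 0, 0.03, 0, 0, 0, 0.3], [0, 0, 0.03, 0, 0, 0, 0.3]],
])

```text
clock: 39.55
tcp_pos: [0.635, -0.0641, 0.1371]
tool_rot: [-0.0, 0.362, 0.932, -0.0]
ft_force: [-0.3, 0.2, -2.6]
grip_width: 0.0455
gripper_force: 41.8
```

Call:
play_rows([
  [[0, 0, 0.04, 0, 0, 0, 0.3], [0, 0, 0.08, 0, 0, 0, 0.3], [0, 0, 0.12, 0, 0, 0, 0.3], [0, 0, 0.16, 0, 0, 0, 0.3], [0, 0, 0.165, 0, 0, 0, 0.3]],
])

```text
clock: 39.97
tcp_pos: [0.6344, -0.064, 0.1107]
tool_rot: [-0.001, 0.362, 0.932, -0.0]
ft_force: [0.1, 0.5, -1.4]
grip_width: 0.0454
gripper_force: 41.8
```

Call:
play_rows([
  [[0, 0, 0.005, 0, 0, 0, 0.3], [0, 0, 0.01, 0, 0, 0, 0.3], [0, 0, 0.018, 0, 0, 0, 0.3], [0, 0, 0.018, 0, 0, 0, 0.3], [0, 0, 0.018, 0, 0, 0, 0.3]],
])

```text
clock: 40.38
tcp_pos: [0.6354, -0.0642, 0.1102]
tool_rot: [0.0, 0.362, 0.932, 0.0]
ft_force: [-0.0, -0.7, -0.9]
grip_width: 0.0453
gripper_force: 41.9
```

Call:
play_rows([
  [[0, 0, 0.005, 0, 0, 0, 0.3], [0, 0, 0.01, 0, 0, 0, 0.3], [0, 0, 0.01, 0, 0, 0, 0.3], [0, 0, 0.01, 0, 0, 0, 0.3], [0, 0, 0.01, 0, 0, 0, 0.3]],
])

```text
clock: 40.8
tcp_pos: [0.6354, -0.0642, 0.1101]
tool_rot: [0.001, 0.362, 0.932, 0.0]
ft_force: [-3.4, -0.0, 11.3]
grip_width: 0.0456
gripper_force: 42.8
```

Call:
play_rows([
  [[0, 0, -0.1, 0, 0, 0, 0.3], [0, 0, -0.3, 0, 0, 0, 0.3], [0, 0, -0.5, 0, 0, 0, 0.3], [0, 0, -0.7, 0, 0, 0, 0.3], [0, 0, -0.83, 0, 0, 0, 0.3]],
])

```text
clock: 41.22
tcp_pos: [0.6357, -0.0643, 0.2359]
tool_rot: [0.002, 0.362, 0.932, 0.0]
ft_force: [0.9, 0.8, -3.1]
grip_width: 0.045
gripper_force: 43.1
```

Call:
play_rows([
  [[0.07, 0.06, 0, 0, 0, 0, 0.3], [0.2, 0.16, 0, 0, 0, 0, 0.3], [0.35, 0.28, 0, 0, 0, 0, 0.3], [0.5, 0.4, 0, 0, 0, 0, 0.3], [0.64, 0.51, 0, 0, 0, 0, 0.3]],
])

```text
clock: 41.63
tcp_pos: [0.6147, 0.0596, 0.2316]
tool_rot: [-0.001, 0.361, 0.932, 0.0]
ft_force: [0.9, -0.8, -2.5]
grip_width: 0.045
gripper_force: 43.1
```

Call:
play_rows([
  [[0.15, 0.12, 0, 0, 0, 0, 0.3], [0.3, 0.24, 0, 0, 0, 0, 0.3], [0.45, 0.36, 0, 0, 0, 0, 0.3], [0.6, 0.48, 0, 0, 0, 0, 0.3], [0.75, 0.6, 0, 0, 0, 0, 0.3]],
])

```text
clock: 42.05
tcp_pos: [0.5921, 0.2015, 0.2315]
tool_rot: [-0.001, 0.361, 0.932, -0.0]
ft_force: [0.9, 0.7, -3.7]
grip_width: 0.0456
gripper_force: 43.1
```

Call:
play_rows([
  [[0.15, 0.12, 0, 0, 0, 0, 0.3], [0.3, 0.24, 0, 0, 0, 0, 0.3], [0.45, 0.36, 0, 0, 0, 0, 0.3], [0.53, 0.41, 0, 0, 0, 0, 0.3], [0.53, 0.41, 0, 0, 0, 0, 0.3]],
])

```text
clock: 42.47
tcp_pos: [0.5733, 0.3042, 0.2313]
tool_rot: [-0.002, 0.358, 0.934, 0.001]
ft_force: [-0.3, 0.8, -3.6]
grip_width: 0.0452
gripper_force: 43.1
```

Call:
play_rows([
  [[0, 0, 0, 0, 0, 0, 0.3], [0, 0, 0, 0, 0, 0, 0.3], [0, 0, 0, 0, 0, 0, 0.3], [0, 0, 0, 0, 0, 0, 0.3], [0, 0, 0, 0, 0, 0, 0.3]],
])

```text
clock: 42.88
tcp_pos: [0.5767, 0.2973, 0.2328]
tool_rot: [0.0, 0.363, 0.932, -0.0]
ft_force: [-0.7, 0.1, -2.8]
grip_width: 0.0454
gripper_force: 43.1
```

```bash
python3 goto.py .5761 .2996 .128
```

```text
at [0.5767 0.2973 0.2328] yaw 137.48 F [-0.7  0.1 -2.8] grip 0.0454 43.1 t 42.8833 qd 0.004
shift [0.014 0.009 0.699] turn [-0.0002  0.0003 -0.002 ]
```

Call:
play_rows([
  [[0.012, 0.008, 0.15, 0, 0, 0, 0.3], [0.012, 0.008, 0.3, 0, 0, 0, 0.3], [0.012, 0.008, 0.45, 0, 0, 0, 0.3], [0.012, 0.008, 0.6, 0, 0, 0, 0.3], [0.012, 0.008, 0.69, 0, 0, 0, 0.3]],
])

```text
clock: 43.3
tcp_pos: [0.5752, 0.2996, 0.127]
tool_rot: [-0.001, 0.362, 0.932, -0.001]
ft_force: [-0.0, 0.7, -1.8]
grip_width: 0.045
gripper_force: 43.1
```

Call:
play_rows([
  [[0, 0, 0, 0, 0, 0, 0.3], [0, 0, 0.03, 0, 0, 0, 0.3], [0, 0, 0.07, 0, 0, 0, 0.3], [0, 0, 0.11, 0, 0, 0, 0.3], [0, 0, 0.14, 0, 0, 0, 0.3]],
])

```text
clock: 43.72
tcp_pos: [0.5761, 0.3006, 0.1085]
tool_rot: [0.0, 0.362, 0.932, 0.0]
ft_force: [-0.1, -0.1, -2.6]
grip_width: 0.0455
gripper_force: 43.1
```

Call:
play_rows([
  [[0, 0, 0, 0, 0, 0, 0.3], [0, 0, 0, 0, 0, 0, 0.3], [0, 0, 0, 0, 0, 0, 0.3], [0, 0, 0, 0, 0, 0, 0.3], [0, 0, 0, 0, 0, 0, 0.3]],
])

```text
clock: 44.13
tcp_pos: [0.5759, 0.3006, 0.1086]
tool_rot: [0.0, 0.362, 0.932, 0.0]
ft_force: [-0.5, 0.4, -2.6]
grip_width: 0.0451
gripper_force: 43.1
```

Call:
play_rows([
  [[0.005, 0.005, 0.003, 0, 0, 0, 0.3], [0.01, 0.01, 0.006, 0, 0, 0, 0.3], [0.015, 0.015, 0.006, 0, 0, 0, 0.3], [0.02, 0.02, 0.006, 0, 0, 0, 0.3], [0.025, 0.025, 0.006, 0, 0, 0, 0.3]],
])

```text
clock: 44.55
tcp_pos: [0.5756, 0.3056, 0.1073]
tool_rot: [0.0, 0.362, 0.932, -0.0]
ft_force: [1.4, -2.0, -2.4]
grip_width: 0.0451
gripper_force: 43.1
```

```bash
python3 goto.py .5758 .3067 .106; python3 ft.py
```

```text
at [0.5756 0.3056 0.1073] yaw 137.58 F [ 1.4 -2.  -2.4] grip 0.0451 43.1 t 44.55 qd 0.017
shift [0.004 0.006 0.009] turn [-0.0004  0.0004 -0.0003]
F tool [-2.4 -0.6  2.4] tcp [0.5756 0.3056 0.1073]
```

Call:
play_rows([
  [[0.003, 0.005, 0, 0, 0, 0, 0.3], [0.006, 0.01, 0, 0, 0, 0, 0.3], [0.01, 0.015, 0, 0, 0, 0, 0.3], [0.01, 0.018, 0, 0, 0, 0, 0.3], [0.01, 0.018, 0, 0, 0, 0, 0.3]],
])

```text
clock: 44.97
tcp_pos: [0.5761, 0.3065, 0.1073]
tool_rot: [-0.0, 0.362, 0.932, -0.002]
ft_force: [-1.3, -6.6, 1.0]
grip_width: 0.0455
gripper_force: 43.3
```

Call:
play_rows([
  [[0.004, 0.004, 0.004, 0, 0, 0, 0.3], [0.006, 0.006, 0.008, 0, 0, 0, 0.3], [0.006, 0.006, 0.014, 0, 0, 0, 0.3], [0.006, 0.006, 0.02, 0, 0, 0, 0.3], [0.006, 0.006, 0.02, 0, 0, 0, 0.3]],
])

```text
clock: 45.38
tcp_pos: [0.5762, 0.3066, 0.1052]
tool_rot: [0.0, 0.363, 0.932, -0.002]
ft_force: [-3.8, -10.6, 9.2]
grip_width: 0.0453
gripper_force: 44.0
```

```bash
python3 ft.py
```

```text
F tool [ -4.4 -10.4  -9.2] tcp [0.5762 0.3066 0.1052]
```

Call:
play_rows([
  [[0, 0, 0, 0, 0, 0, 0.45], [0, 0, 0, 0, 0, 0, 0.6], [0, 0, 0, 0, 0, 0, 0.8], [0, 0, 0, 0, 0, 0, 1], [0, 0, 0, 0, 0, 0, 1]],
])

```text
clock: 45.8
tcp_pos: [0.5762, 0.3111, 0.1045]
tool_rot: [-0.0, 0.361, 0.932, 0.001]
ft_force: [0.4, 0.3, 0.6]
grip_width: 0.084
gripper_force: 0.0
```

Call:
play_rows([
  [[0, 0, -0.1, 0, 0, 0, 1], [0, 0, -0.3, 0, 0, 0, 1], [0, 0, -0.5, 0, 0, 0, 1], [0, 0, -0.75, 0, 0, 0, 1], [0, 0, -1, 0, 0, 0, 1]],
])

```text
clock: 46.22
tcp_pos: [0.5757, 0.3105, 0.2555]
tool_rot: [-0.0, 0.361, 0.932, -0.0]
ft_force: [1.2, -0.0, -0.3]
grip_width: 0.0854
gripper_force: 0.0
```

Call:
play_rows([
  [[-0.56, -0.94, 0, 0, 0, 0, 1], [-0.56, -0.94, 0, 0, 0, 0, 1], [-0.56, -0.94, 0, 0, 0, 0, 1], [-0.56, -0.94, 0, 0, 0, 0, 1], [-0.56, -0.94, 0, 0, 0, 0, 1]],
])

```text
clock: 46.63
tcp_pos: [0.5422, 0.1403, 0.2551]
tool_rot: [0.001, 0.366, 0.931, -0.002]
ft_force: [-1.2, -0.6, -0.6]
grip_width: 0.0852
gripper_force: 0.0
```

Call:
play_rows([
  [[-0.56, -0.94, 0, 0, 0, 0, 1], [-0.56, -0.94, 0, 0, 0, 0, 1], [-0.56, -0.94, 0, 0, 0, 0, 1], [-0.56, -0.94, 0, 0, 0, 0, 1], [-0.56, -0.94, 0, 0, 0, 0, 1]],
])

```text
clock: 47.05
tcp_pos: [0.5084, -0.0198, 0.2549]
tool_rot: [0.001, 0.367, 0.93, -0.002]
ft_force: [-0.5, -0.3, -0.6]
grip_width: 0.0853
gripper_force: 0.0
```

Call:
play_rows([
  [[-0.2, -0.33, 0, 0, 0, 0, 1], [-0.4, -0.66, 0, 0, 0, 0, 1], [-0.56, -0.94, 0, 0, 0, 0, 1], [-0.56, -0.94, 0, 0, 0, 0, 1], [-0.56, -0.94, 0, 0, 0, 0, 1]],
])

```text
clock: 47.47
tcp_pos: [0.4748, -0.1804, 0.255]
tool_rot: [0.001, 0.367, 0.93, -0.002]
ft_force: [-0.9, -0.6, 0.7]
grip_width: 0.0851
gripper_force: 0.0
```

Call:
play_rows([
  [[0, 0, 0, 0, 0, 0, 1], [0, 0, 0, 0, 0, 0, 1], [0, 0, 0, 0, 0, 0, 1], [0, 0, 0, 0, 0, 0, 1], [0, 0, 0, 0, 0, 0, 1]],
])

```text
clock: 47.88
tcp_pos: [0.4774, -0.1707, 0.2544]
tool_rot: [-0.0, 0.361, 0.933, 0.0]
ft_force: [-0.2, -0.2, -0.4]
grip_width: 0.0855
gripper_force: 0.0
```

```bash
python3 - <<'E'
from h import *
s,im=shot('wrist','w9'); print(s['tcp_pos'])
u,v=proj('wrist',[.4214,-.1243,.058],s); print(u,v)
for c in circ(im,u,v,14,36,60,25): print(c,plane('wrist',c[0],c[1],.058,s).round(4))
E
```

```text
[ 0.47740212 -0.17065381  0.2543561 ]
277.29652036686707 116.41956131424026
[278.5, 115.62000274658203, 20.440000534057617] [ 0.4216 -0.1231  0.058 ]
[284.8800048828125, 122.75, 25.3799991607666] [ 0.4294 -0.1232  0.058 ]
[278.5, 115.62000274658203, 16.600000381469727] [ 0.4216 -0.1231  0.058 ]
[280.0, 119.75, 19.920000076293945] [ 0.4249 -0.1245  0.058 ]
```

View pics/w9.png

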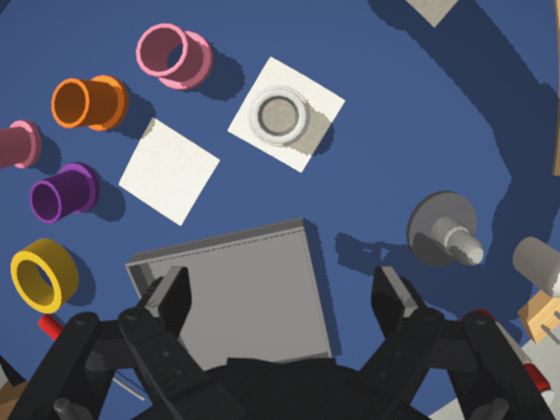

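The wrist view shows collar D at (278,116), concentric. The empty paper is at (170,170), the tray's near corner is at (303,220), and the lookalikes are undisturbed.

```bash
python3 goto.py .4215 -.1234 .095
```

```text
at [ 0.4773 -0.1709  0.2544] yaw 137.71 F [-1.3  0.   1. ] grip 0.0855 0.0 t 47.9333 qd 0.007
shift [ 0.488 -0.016  1.063] turn [ 0.0002 -0.0001  0.0018]
```

Call:
play_rows([
  [[0.16, -0.01, 0.1, 0, 0, 0, 0.85], [0.32, -0.016, 0.25, 0, 0, 0, 0.85], [0.485, -0.016, 0.4, 0, 0, 0, 0.85], [0.485, -0.016, 0.4, 0, 0, 0, 0.85], [0.485, -0.016, 0.4, 0, 0, 0, 0.85]],
])

```text
clock: 48.35
tcp_pos: [0.4204, -0.1234, 0.1937]
tool_rot: [-0.001, 0.361, 0.933, -0.0]
ft_force: [1.2, -1.0, -0.5]
grip_width: 0.0727
gripper_force: 0.0
```

Call:
play_rows([
  [[0, 0, 0, 0, 0, 0, 0.85], [0, 0, 0.16, 0, 0, 0, 0.85], [0, 0, 0.33, 0, 0, 0, 0.85], [0, 0, 0.5, 0, 0, 0, 0.85], [0, 0, 0.66, 0, 0, 0, 0.85]],
])

```text
clock: 48.77
tcp_pos: [0.4236, -0.1257, 0.0951]
tool_rot: [0.002, 0.362, 0.932, 0.0]
ft_force: [0.1, 0.7, -0.9]
grip_width: 0.0724
gripper_force: 0.0
```

Call:
play_rows([
  [[0, 0, 0, 0, 0, 0, 0.6], [0, 0, 0, 0, 0, 0, 0.4], [0, 0, 0, 0, 0, 0, 0.3], [0, 0, 0, 0, 0, 0, 0.3], [0, 0, 0, 0, 0, 0, 0.3]],
], force=30)

```text
clock: 49.18
tcp_pos: [0.4223, -0.1251, 0.0966]
tool_rot: [0.001, 0.362, 0.932, 0.0]
ft_force: [-0.8, -0.0, -1.9]
grip_width: 0.0447
gripper_force: 30.9
```

```bash
python3 goto.py .683 -.1153 .28
```

```text
at [ 0.4223 -0.1251  0.0966] yaw 137.58 F [-0.8 -0.  -1.9] grip 0.0447 30.9 t 49.1833 qd 0.009
shift [-1.242  1.222 -1.218] turn [ 0.0011  0.0021 -0.0003]
```

Call:
play_rows([
  [[0, 0, -0.1, 0, 0, 0, 0.3], [0, 0, -0.3, 0, 0, 0, 0.3], [0, 0, -0.55, 0, 0, 0, 0.3], [0, 0, -0.8, 0, 0, 0, 0.3], [0, 0, -1, 0, 0, 0, 0.3]],
], force=40)

```text
clock: 49.6
tcp_pos: [0.4214, -0.1251, 0.2489]
tool_rot: [0.001, 0.362, 0.932, 0.0]
ft_force: [0.6, 0.4, -1.6]
grip_width: 0.0443
gripper_force: 42.3
```

Call:
play_rows([
  [[-0.08, 0.08, -0.05, 0, 0, 0, 0.3], [-0.2, 0.2, -0.1, 0, 0, 0, 0.3], [-0.34, 0.34, -0.2, 0, 0, 0, 0.3], [-0.48, 0.48, -0.2, 0, 0, 0, 0.3], [-0.62, 0.61, -0.2, 0, 0, 0, 0.3]],
])

```text
clock: 50.02
tcp_pos: [0.5535, -0.1196, 0.2777]
tool_rot: [0.002, 0.362, 0.932, 0.001]
ft_force: [0.9, -0.1, -2.1]
grip_width: 0.0447
gripper_force: 42.4
```

Call:
play_rows([
  [[-0.15, 0.15, 0, 0, 0, 0, 0.3], [-0.3, 0.3, 0, 0, 0, 0, 0.3], [-0.45, 0.45, 0, 0, 0, 0, 0.3], [-0.62, 0.61, 0, 0, 0, 0, 0.3], [-0.62, 0.61, 0, 0, 0, 0, 0.3]],
])

```text
clock: 50.43
tcp_pos: [0.6871, -0.1134, 0.2745]
tool_rot: [0.001, 0.36, 0.933, 0.001]
ft_force: [-0.6, 0.8, -3.1]
grip_width: 0.0447
gripper_force: 42.3
```

Call:
play_rows([
  [[0, 0, 0, 0, 0, 0, 0.3], [0, 0, 0, 0, 0, 0, 0.3], [0, 0, 0, 0, 0, 0, 0.3], [0, 0, 0, 0, 0, 0, 0.3], [0, 0, 0, 0, 0, 0, 0.3]],
])

```text
clock: 50.85
tcp_pos: [0.6816, -0.1154, 0.2763]
tool_rot: [0.0, 0.362, 0.932, 0.0]
ft_force: [0.1, 0.4, -2.3]
grip_width: 0.0443
gripper_force: 42.3
```

```bash
python3 goto.py .635 -.0642 .28; python3 meas.py .096
```

```text
at [ 0.6816 -0.1154  0.2763] yaw 137.56 F [ 0.1  0.4 -2.3] grip 0.0443 42.3 t 50.85 qd 0.007
shift [ 0.46   0.042 -0.025] turn [ 0.0003  0.0005 -0.0007]
collar in tool [ 0.0012 -0.0006] res 8e-05 [np.float64(207.9), np.float64(201.1), np.float64(197.8), np.float64(196.8), np.float64(198.0), np.float64(202.7)]
foot ellipse [287.27 119.59] [84.9 86. ] tool [0.0687 0.0059 0.2663] world [ 0.6351 -0.0648  0.01  ]
pin top [([287.75, 120.87999725341797, 11.229999542236328], [0.0689, 0.0051, 0.1963])]
```

Call:
play_rows([
  [[0.12, 0.01, 0, 0, 0, 0, 0.3], [0.24, 0.02, 0.1, 0, 0, 0, 0.3], [0.36, 0.03, 0.2, 0, 0, 0, 0.3], [0.437, 0.042, 0.3, 0, 0, 0, 0.3], [0.437, 0.042, 0.4, 0, 0, 0, 0.3]],
])

```text
clock: 51.32
tcp_pos: [0.6366, -0.0634, 0.2155]
tool_rot: [-0.001, 0.361, 0.933, 0.001]
ft_force: [-0.5, 0.7, -1.9]
grip_width: 0.0451
gripper_force: 42.3
```

Call:
play_rows([
  [[0, 0, 0, 0, 0, 0, 0.3], [0, 0, 0, 0, 0, 0, 0.3], [0, 0, 0, 0, 0, 0, 0.3], [0, 0, 0, 0, 0, 0, 0.3], [0, 0, 0, 0, 0, 0, 0.3]],
])

```text
clock: 51.73
tcp_pos: [0.6387, -0.0669, 0.2164]
tool_rot: [0.001, 0.362, 0.932, 0.0]
ft_force: [0.6, -0.0, -2.4]
grip_width: 0.0447
gripper_force: 42.3
```

Call:
play_rows([
  [[0, 0, 0.05, 0, 0, 0, 0.3], [0, 0, 0.1, 0, 0, 0, 0.3], [0, 0, 0.15, 0, 0, 0, 0.3], [0, 0, 0.2, 0, 0, 0, 0.3], [0, 0, 0.25, 0, 0, 0, 0.3]],
])

```text
clock: 52.15
tcp_pos: [0.6379, -0.0663, 0.1767]
tool_rot: [-0.0, 0.362, 0.932, -0.0]
ft_force: [-0.3, -0.7, -2.3]
grip_width: 0.0445
gripper_force: 42.3
```

```bash
python3 goto.py .6372 -.0662 .140; python3 ft.py
```

```text
at [ 0.6379 -0.0663  0.1767] yaw 137.58 F [-0.3 -0.7 -2.3] grip 0.0445 42.3 t 52.15 qd 0.188
shift [ 0.004 -0.003  0.244] turn [-0.0006 -0.0007 -0.0003]
F tool [-0.2 -0.7  2.3] tcp [ 0.6379 -0.0663  0.1767]
```

Call:
play_rows([
  [[0.004, -0.003, 0.05, 0, 0, 0, 0.3], [0.004, -0.003, 0.1, 0, 0, 0, 0.3], [0.004, -0.003, 0.15, 0, 0, 0, 0.3], [0.004, -0.003, 0.19, 0, 0, 0, 0.3], [0.004, -0.003, 0.19, 0, 0, 0, 0.3]],
], force=20)

```text
clock: 52.57
tcp_pos: [0.6368, -0.0661, 0.1477]
tool_rot: [-0.001, 0.362, 0.932, -0.0]
ft_force: [-0.9, 0.5, -1.4]
grip_width: 0.0445
gripper_force: 42.3
```

Call:
play_rows([
  [[0, 0, 0.01, 0, 0, 0, 0.3], [0, 0, 0.02, 0, 0, 0, 0.3], [0, 0, 0.03, 0, 0, 0, 0.3], [0, 0, 0.04, 0, 0, 0, 0.3], [0, 0, 0.045, 0, 0, 0, 0.3]],
])

```text
clock: 52.98
tcp_pos: [0.6375, -0.0662, 0.1427]
tool_rot: [0.0, 0.362, 0.932, 0.0]
ft_force: [-0.8, 0.2, -1.3]
grip_width: 0.0447
gripper_force: 42.3
```

Call:
play_rows([
  [[0, 0, 0, 0, 0, 0, 0.3], [0, 0, 0.01, 0, 0, 0, 0.3], [0, 0, 0.02, 0, 0, 0, 0.3], [0, 0, 0.02, 0, 0, 0, 0.3], [0, 0, 0.02, 0, 0, 0, 0.3]],
])

```text
clock: 53.4
tcp_pos: [0.6374, -0.0662, 0.1395]
tool_rot: [-0.0, 0.362, 0.932, -0.0]
ft_force: [-0.0, 0.6, -0.7]
grip_width: 0.0446
gripper_force: 42.3
```

```bash
python3 ft.py
```

```text
F tool [0.4 0.4 0.7] tcp [ 0.6374 -0.0662  0.1395]
```

Call:
play_rows([
  [[0, 0, 0.005, 0, 0, 0, 0.3], [0, 0, 0.01, 0, 0, 0, 0.3], [0, 0, 0.015, 0, 0, 0, 0.3], [0, 0, 0.015, 0, 0, 0, 0.3], [0, 0, 0.015, 0, 0, 0, 0.3]],
])

```text
clock: 53.82
tcp_pos: [0.6374, -0.0662, 0.1377]
tool_rot: [0.0, 0.362, 0.932, 0.0]
ft_force: [-0.6, 0.3, 1.3]
grip_width: 0.0446
gripper_force: 42.8
```

```bash
python3 ft.py
```

```text
F tool [ 0.7 -0.2 -1.3] tcp [ 0.6374 -0.0662  0.1377]
```

Call:
play_rows([
  [[0, 0, 0.005, 0, 0, 0, 0.3], [0, 0, 0.01, 0, 0, 0, 0.3], [0, 0, 0.01, 0, 0, 0, 0.3], [0, 0, 0.01, 0, 0, 0, 0.3], [0, 0, 0.01, 0, 0, 0, 0.3]],
])

```text
clock: 54.23
tcp_pos: [0.6376, -0.0663, 0.1373]
tool_rot: [0.001, 0.362, 0.932, 0.0]
ft_force: [-3.8, 0.6, 11.5]
grip_width: 0.0446
gripper_force: 43.8
```

```bash
python3 ft.py
```

```text
F tool [  3.2  -2.1 -11.5] tcp [ 0.6376 -0.0663  0.1373]
```

Call:
play_rows([
  [[0, 0, -0.1, 0, 0, 0, 0.3], [0, 0, -0.3, 0, 0, 0, 0.3], [0, 0, -0.5, 0, 0, 0, 0.3], [0, 0, -0.7, 0, 0, 0, 0.3], [0, 0, -0.7, 0, 0, 0, 0.3]],
], force=40)

```text
clock: 54.65
tcp_pos: [0.6399, -0.0669, 0.2471]
tool_rot: [0.005, 0.362, 0.932, 0.001]
ft_force: [1.7, -1.5, -0.1]
grip_width: 0.0443
gripper_force: 42.5
```

Call:
play_rows([
  [[-0.04, -0.08, 0, 0, 0, 0, 0.3], [-0.1, -0.24, 0, 0, 0, 0, 0.3], [-0.19, -0.42, 0, 0, 0, 0, 0.3], [-0.27, -0.6, 0, 0, 0, 0, 0.3], [-0.35, -0.78, 0, 0, 0, 0, 0.3]],
])

```text
clock: 55.07
tcp_pos: [0.5955, -0.1901, 0.2389]
tool_rot: [-0.001, 0.362, 0.932, -0.001]
ft_force: [-0.2, 0.5, -1.1]
grip_width: 0.0445
gripper_force: 42.4
```

Call:
play_rows([
  [[-0.09, -0.2, 0, 0, 0, 0, 0.3], [-0.18, -0.4, 0, 0, 0, 0, 0.3], [-0.27, -0.6, 0, 0, 0, 0, 0.3], [-0.35, -0.78, 0, 0, 0, 0, 0.3], [-0.35, -0.78, 0, 0, 0, 0, 0.3]],
])

```text
clock: 55.48
tcp_pos: [0.5516, -0.3188, 0.2392]
tool_rot: [-0.001, 0.367, 0.93, -0.003]
ft_force: [-0.0, -1.0, -1.6]
grip_width: 0.0444
gripper_force: 42.4
```

Call:
play_rows([
  [[0, 0, 0, 0, 0, 0, 0.3], [0, 0, 0.2, 0, 0, 0, 0.3], [0, 0, 0.4, 0, 0, 0, 0.3], [0, 0, 0.6, 0, 0, 0, 0.3], [0, 0, 0.75, 0, 0, 0, 0.3]],
])

```text
clock: 55.9
tcp_pos: [0.5561, -0.3079, 0.1249]
tool_rot: [-0.002, 0.361, 0.933, 0.001]
ft_force: [0.8, 0.7, -2.2]
grip_width: 0.0445
gripper_force: 42.3
```

```bash
python3 goto.py .556 -.311 .1005; python3 ft.py
```

```text
at [ 0.5561 -0.3079  0.1249] yaw 137.68 F [ 0.8  0.7 -2.2] grip 0.0445 42.3 t 55.9 qd 0.527
shift [-0.014 -0.016  0.163] turn [-0.0002 -0.0039  0.0013]
F tool [-0.1  1.   2.2] tcp [ 0.5561 -0.3079  0.1249]
```

Call:
play_rows([
  [[0, 0, 0.04, 0, 0, 0, 0.3], [0, 0, 0.08, 0, 0, 0, 0.3], [0, 0, 0.12, 0, 0, 0, 0.3], [0, 0, 0.15, 0, 0, 0, 0.3], [0, 0, 0.15, 0, 0, 0, 0.3]],
])

```text
clock: 56.32
tcp_pos: [0.5573, -0.3097, 0.106]
tool_rot: [0.0, 0.362, 0.932, -0.0]
ft_force: [0.1, -0.4, -1.5]
grip_width: 0.0442
gripper_force: 42.3
```

Call:
play_rows([
  [[0, 0, 0.005, 0, 0, 0, 0.3], [0, 0, 0.01, 0, 0, 0, 0.3], [0, 0, 0.015, 0, 0, 0, 0.3], [0, 0, 0.015, 0, 0, 0, 0.3], [0, 0, 0.015, 0, 0, 0, 0.3]],
])

```text
clock: 56.73
tcp_pos: [0.5572, -0.3099, 0.1039]
tool_rot: [0.0, 0.362, 0.932, -0.0]
ft_force: [0.3, -0.3, -1.3]
grip_width: 0.0445
gripper_force: 42.3
```

```bash
python3 ft.py
```

```text
F tool [-0.4 -0.1  1.3] tcp [ 0.5572 -0.3099  0.1039]
```

Call:
play_rows([
  [[0, 0, 0.008, 0, 0, 0, 0.3], [0, 0, 0.016, 0, 0, 0, 0.3], [0, 0, 0.024, 0, 0, 0, 0.3], [0, 0, 0.026, 0, 0, 0, 0.3], [0, 0, 0.026, 0, 0, 0, 0.3]],
])

```text
clock: 57.15
tcp_pos: [0.5571, -0.3098, 0.1002]
tool_rot: [0.0, 0.362, 0.932, 0.0]
ft_force: [-1.4, 0.8, 4.0]
grip_width: 0.0447
gripper_force: 42.8
```

Call:
play_rows([
  [[0, 0, 0.004, 0, 0, 0, 0.3], [0, 0, 0.008, 0, 0, 0, 0.3], [0, 0, 0.01, 0, 0, 0, 0.3], [0, 0, 0.01, 0, 0, 0, 0.3], [0, 0, 0.01, 0, 0, 0, 0.3]],
])

```text
clock: 57.57
tcp_pos: [0.5571, -0.3098, 0.1001]
tool_rot: [0.0, 0.362, 0.932, 0.0]
ft_force: [-5.0, 2.6, 16.4]
grip_width: 0.0443
gripper_force: 44.1
```

Call:
play_rows([
  [[0, 0, -0.01, 0, 0, 0, 0.45], [0, 0, -0.01, 0, 0, 0, 0.6], [0, 0, -0.01, 0, 0, 0, 0.8], [0, 0, -0.01, 0, 0, 0, 1], [0, 0, -0.01, 0, 0, 0, 1]],
])

```text
clock: 57.98
tcp_pos: [0.5571, -0.3098, 0.0994]
tool_rot: [-0.0, 0.362, 0.932, -0.0]
ft_force: [-0.7, -0.2, 0.3]
grip_width: 0.0843
gripper_force: 0.0
```

Call:
play_rows([
  [[0, 0, -0.1, 0, 0, 0, 1], [0, 0, -0.3, 0, 0, 0, 1], [0, 0, -0.5, 0, 0, 0, 1], [0, 0, -0.75, 0, 0, 0, 1], [0, 0, -1, 0, 0, 0, 1]],
])

```text
clock: 58.4
tcp_pos: [0.5567, -0.3096, 0.2506]
tool_rot: [-0.001, 0.362, 0.932, -0.0]
ft_force: [1.6, -0.9, 0.1]
grip_width: 0.0853
gripper_force: 0.0
```

Call:
play_rows([
  [[0.2, 0.39, -0.07, 0, 0, 0, 1], [0.41, 0.78, -0.07, 0, 0, 0, 1], [0.41, 0.78, -0.07, 0, 0, 0, 1], [0.41, 0.78, -0.07, 0, 0, 0, 1], [0.41, 0.78, -0.07, 0, 0, 0, 1]],
])

```text
clock: 58.82
tcp_pos: [0.5922, -0.1766, 0.2601]
tool_rot: [-0.0, 0.358, 0.934, 0.001]
ft_force: [-0.2, -0.8, -0.1]
grip_width: 0.0851
gripper_force: 0.0
```

Call:
play_rows([
  [[0.41, 0.78, 0, 0, 0, 0, 1], [0.41, 0.78, 0, 0, 0, 0, 1], [0.41, 0.78, 0, 0, 0, 0, 1], [0.41, 0.78, 0, 0, 0, 0, 1], [0.41, 0.78, 0, 0, 0, 0, 1]],
])

```text
clock: 59.23
tcp_pos: [0.6249, -0.0498, 0.2596]
tool_rot: [-0.001, 0.359, 0.933, 0.001]
ft_force: [0.6, -0.9, -0.4]
grip_width: 0.0851
gripper_force: 0.0
```

Call:
play_rows([
  [[0.41, 0.78, 0, 0, 0, 0, 1], [0.41, 0.78, 0, 0, 0, 0, 1], [0.41, 0.78, 0, 0, 0, 0, 1], [0.41, 0.78, 0, 0, 0, 0, 1], [0.41, 0.78, 0, 0, 0, 0, 1]],
])

```text
clock: 59.65
tcp_pos: [0.658, 0.0769, 0.2594]
tool_rot: [-0.001, 0.36, 0.933, 0.0]
ft_force: [0.3, 0.8, -0.4]
grip_width: 0.0856
gripper_force: 0.0
```

Call:
play_rows([
  [[0.2, 0.39, 0, 0, 0, 0, 1], [0.41, 0.78, 0, 0, 0, 0, 1], [0.41, 0.78, 0, 0, 0, 0, 1], [0.41, 0.78, 0, 0, 0, 0, 1], [0.41, 0.78, 0, 0, 0, 0, 1]],
])

```text
clock: 60.07
tcp_pos: [0.6913, 0.2038, 0.2591]
tool_rot: [-0.001, 0.36, 0.933, 0.0]
ft_force: [-0.6, -0.8, -1.4]
grip_width: 0.0856
gripper_force: 0.0
```

Call:
play_rows([
  [[0, 0, 0, 0, 0, 0, 1], [0, 0, 0, 0, 0, 0, 1], [0, 0, 0, 0, 0, 0, 1], [0, 0, 0, 0, 0, 0, 1], [0, 0, 0, 0, 0, 0, 1]],
])

```text
clock: 60.48
tcp_pos: [0.6913, 0.2, 0.2606]
tool_rot: [0.0, 0.363, 0.932, -0.0]
ft_force: [0.0, -0.5, -0.0]
grip_width: 0.0855
gripper_force: 0.0
```

```bash
python3 ft.py; python3 - <<'E'
from h import *
s,im=shot('wrist','w10'); t=im[:,:,::-1]
cv2.imwrite('pics/w10c.png',cv2.resize(t[0:240,160:400],(600,600),interpolation=cv2.INTER_CUBIC))
s2,im2=shot('top','top1'); s3,im3=shot('side','side1')
E
```

```text
F tool [-0.3 -0.3  0. ] tcp [0.6913 0.2    0.2606]
```

View pics/w10c.png

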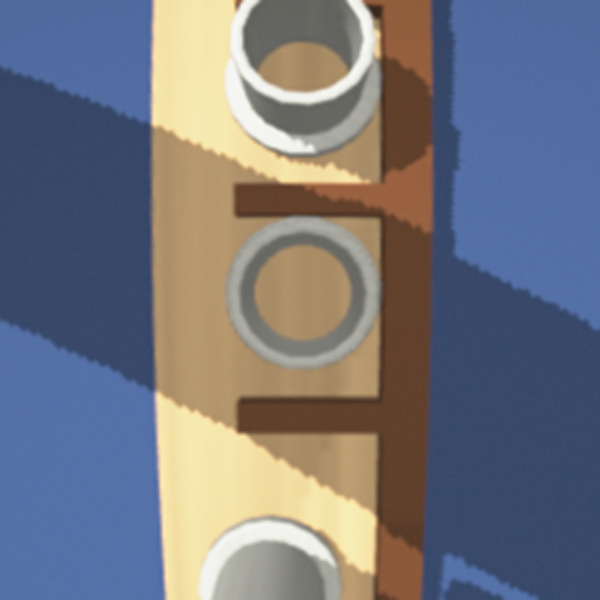

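B in bay 3 and C in bay 2 sit snug. Collar A in bay 4 has been knocked away from the fence and stop: its flange's top edge is at crop (270,515). I'll locate it and reseat it.

```bash
python3 - <<'E'
from h import *
s=arm.sense(); print(plane('wrist',268,236,.011,s).round(4))
E
python3 goto.py .75 .13 .26
```

```text
[0.7199 0.1555 0.011 ]
at [0.6912 0.2011 0.2604] yaw 137.55 F [ 0.4 -1.1  0. ] grip 0.0853 0.0 t 60.6333 qd 0.005
shift [-0.609 -0.085  0.003] turn [ 0.0001  0.0001 -0.0008]
```

Call:
play_rows([
  [[-0.2, -0.02, 0, 0, 0, 0, 1], [-0.45, -0.05, 0, 0, 0, 0, 1], [-0.7, -0.08, 0, 0, 0, 0, 1], [-0.845, -0.1, 0, 0, 0, 0, 1], [-0.845, -0.1, 0, 0, 0, 0, 1]],
])

```text
clock: 61.05
tcp_pos: [0.777, 0.0974, 0.2592]
tool_rot: [0.001, 0.365, 0.931, -0.002]
ft_force: [-1.1, -1.2, -0.6]
grip_width: 0.0854
gripper_force: 0.0
```

Call:
play_rows([
  [[0, 0, 0, 0, 0, 0, 1], [0, 0, 0, 0, 0, 0, 1], [0, 0, 0, 0, 0, 0, 1], [0, 0, 0, 0, 0, 0, 1], [0, 0, 0, 0, 0, 0, 1]],
])

```text
clock: 61.47
tcp_pos: [0.7742, 0.1066, 0.2606]
tool_rot: [-0.0, 0.361, 0.933, 0.0]
ft_force: [-0.4, 0.0, -0.2]
grip_width: 0.0857
gripper_force: 0.0
```

```bash
python3 - <<'E'
from h import *
s,im=shot('wrist','w11'); print(s['tcp_pos'])
u,v=proj('wrist',[.72,.1555,.05],s); print(u,v)
for c in circ(im,u,v,14,36,60,25): print(c,plane('wrist',c[0],c[1],.06,s).round(4))
E
```

```text
[0.77417662 0.10656617 0.2606349 ]
281.04551042212466 115.83657197309854
[281.75, 121.0, 23.700000762939453] [0.7235 0.1531 0.06  ]
```

View pics/w11.png

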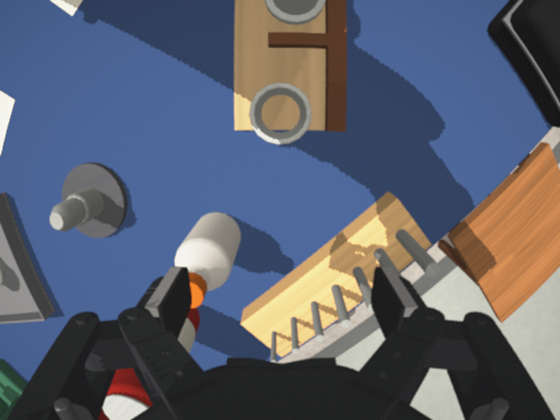

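The wrist view shows collar A upright at (280.5,113), near the board's lower end. It is clear of the bay 4 stop (row 40) and of the fence (column 327).

```bash
python3 - <<'E'
from h import *
s=arm.sense(); print(plane('wrist',280.5,113,.06,s).round(4))
E
python3 goto.py .7178 .1568 .1155
```

```text
[0.718  0.1565 0.06  ]
at [0.7743 0.1063 0.2606] yaw 137.67 F [-0.3 -0.  -0.1] grip 0.0854 0.0 t 61.5167 qd 0.005
shift [ 0.505 -0.005  0.968] turn [ 0.0005 -0.      0.0012]
```

Call:
play_rows([
  [[0.16, 0, 0, 0, 0, 0, 1], [0.32, -0.005, 0.1, 0, 0, 0, 1], [0.5, -0.005, 0.2, 0, 0, 0, 1], [0.505, -0.005, 0.35, 0, 0, 0, 1], [0.505, -0.005, 0.35, 0, 0, 0, 1]],
])

```text
clock: 61.93
tcp_pos: [0.7151, 0.1583, 0.204]
tool_rot: [-0.003, 0.36, 0.933, -0.001]
ft_force: [-0.3, -0.6, -0.5]
grip_width: 0.0857
gripper_force: 0.0
```

Call:
play_rows([
  [[0, 0, 0, 0, 0, 0, 1], [0, 0, 0, 0, 0, 0, 1], [0, 0, 0, 0, 0, 0, 1], [0, 0, 0, 0, 0, 0, 1], [0, 0, 0, 0, 0, 0, 1]],
])

```text
clock: 62.35
tcp_pos: [0.7189, 0.1549, 0.2086]
tool_rot: [0.001, 0.362, 0.932, 0.0]
ft_force: [-0.2, 0.3, -1.3]
grip_width: 0.0852
gripper_force: 0.0
```

```bash
python3 goto.py .7178 .1568 .1155
```

```text
at [0.7189 0.1549 0.2086] yaw 137.53 F [-0.2  0.3 -1.3] grip 0.0852 0.0 t 62.35 qd 0.007
shift [0.015 0.004 0.621] turn [ 0.001   0.0011 -0.0012]
```

Call:
play_rows([
  [[0.012, 0.004, 0.12, 0, 0, 0, 1], [0.012, 0.004, 0.25, 0, 0, 0, 1], [0.012, 0.004, 0.4, 0, 0, 0, 1], [0.012, 0.004, 0.52, 0, 0, 0, 1], [0.012, 0.004, 0.61, 0, 0, 0, 1]],
])

```text
clock: 62.77
tcp_pos: [0.717, 0.1568, 0.1147]
tool_rot: [-0.001, 0.362, 0.932, -0.0]
ft_force: [-0.6, 0.4, -0.8]
grip_width: 0.0853
gripper_force: 0.0
```

Call:
play_rows([
  [[0, 0, 0, 0, 0, 0, 0.6], [0, 0, 0, 0, 0, 0, 0.4], [0, 0, 0, 0, 0, 0, 0.3], [0, 0, 0, 0, 0, 0, 0.3], [0, 0, 0, 0, 0, 0, 0.3]],
], force=30)

```text
clock: 63.18
tcp_pos: [0.7181, 0.1572, 0.1179]
tool_rot: [0.001, 0.362, 0.932, 0.001]
ft_force: [0.2, -0.3, 2.7]
grip_width: 0.0443
gripper_force: 31.9
```

Call:
play_rows([
  [[0, 0, 0, 0, 0, 0, 0.3], [0, 0, -0.004, 0, 0, 0, 0.3], [0, 0, -0.008, 0, 0, 0, 0.3], [0, 0, -0.012, 0, 0, 0, 0.3], [0, 0, -0.012, 0, 0, 0, 0.3]],
], force=40)

```text
clock: 63.6
tcp_pos: [0.7172, 0.1573, 0.1181]
tool_rot: [-0.0, 0.362, 0.932, 0.0]
ft_force: [-0.2, 0.4, 1.6]
grip_width: 0.0445
gripper_force: 41.1
```

```bash
python3 goto.py .6989 .1940 .117; python3 ft.py
```

```text
at [0.7172 0.1573 0.1181] yaw 137.59 F [-0.2  0.4  1.6] grip 0.0445 41.1 t 63.6 qd 0.002
shift [0.255 0.098 0.007] turn [-0.     -0.0001 -0.0002]
F tool [ 0.4  0.1 -1.6] tcp [0.7172 0.1573 0.1181]
```

Call:
play_rows([
  [[0, 0, -0.015, 0, 0, 0, 0.3], [0.05, 0.015, -0.015, 0, 0, 0, 0.3], [0.1, 0.03, -0.015, 0, 0, 0, 0.3], [0.15, 0.045, -0.015, 0, 0, 0, 0.3], [0.2, 0.06, -0.015, 0, 0, 0, 0.3]],
])

```text
clock: 64.02
tcp_pos: [0.7002, 0.1857, 0.1199]
tool_rot: [-0.001, 0.361, 0.932, -0.0]
ft_force: [-0.0, -0.2, -1.7]
grip_width: 0.0445
gripper_force: 41.0
```

Call:
play_rows([
  [[0, 0, 0, 0, 0, 0, 0.3], [0, 0, 0, 0, 0, 0, 0.3], [0, 0, 0, 0, 0, 0, 0.3], [0, 0, 0, 0, 0, 0, 0.3], [0, 0, 0, 0, 0, 0, 0.3]],
])

```text
clock: 64.43
tcp_pos: [0.7014, 0.1834, 0.1203]
tool_rot: [0.0, 0.362, 0.932, -0.0]
ft_force: [0.4, -0.4, -0.3]
grip_width: 0.044
gripper_force: 41.0
```

Call:
play_rows([
  [[0.01, 0.005, 0, 0, 0, 0, 0.3], [0.02, 0.01, 0, 0, 0, 0, 0.3], [0.03, 0.015, 0, 0, 0, 0, 0.3], [0.04, 0.02, 0, 0, 0, 0, 0.3], [0.04, 0.025, 0, 0, 0, 0, 0.3]],
])

```text
clock: 64.85
tcp_pos: [0.6993, 0.1904, 0.1203]
tool_rot: [0.0, 0.362, 0.932, -0.001]
ft_force: [-0.7, -1.7, -1.9]
grip_width: 0.0448
gripper_force: 41.2
```

```bash
python3 goto.py .6989 .1940 .117; python3 ft.py
```

```text
at [0.6993 0.1904 0.1203] yaw 137.57 F [-0.7 -1.7 -1.9] grip 0.0448 41.2 t 64.85 qd 0.028
shift [0.018 0.016 0.022] turn [-0.0007  0.0009 -0.0004]
F tool [-0.6 -1.7  1.9] tcp [0.6993 0.1904 0.1203]
```

Press on in both directions, then lower.

Call:
play_rows([
  [[0.005, 0.004, 0, 0, 0, 0, 0.3], [0.01, 0.008, 0, 0, 0, 0, 0.3], [0.015, 0.012, 0, 0, 0, 0, 0.3], [0.02, 0.012, 0, 0, 0, 0, 0.3], [0.02, 0.012, 0, 0, 0, 0, 0.3]],
])

```text
clock: 65.27
tcp_pos: [0.6993, 0.1915, 0.1204]
tool_rot: [0.001, 0.363, 0.932, -0.001]
ft_force: [3.2, -7.3, -2.2]
grip_width: 0.0441
gripper_force: 41.2
```

Call:
play_rows([
  [[0.005, 0.004, 0, 0, 0, 0, 0.3], [0.01, 0.006, 0, 0, 0, 0, 0.3], [0.012, 0.006, 0, 0, 0, 0, 0.3], [0.012, 0.006, 0, 0, 0, 0, 0.3], [0.012, 0.006, 0, 0, 0, 0, 0.3]],
])

```text
clock: 65.68
tcp_pos: [0.6991, 0.1919, 0.1206]
tool_rot: [0.002, 0.363, 0.932, -0.002]
ft_force: [3.5, -9.4, -2.0]
grip_width: 0.044
gripper_force: 41.3
```

```bash
python3 ft.py
```

```text
F tool [-8.9 -4.6  2.1] tcp [0.6991 0.1919 0.1206]
```

Call:
play_rows([
  [[0, 0.004, 0.006, 0, 0, 0, 0.3], [0, 0.008, 0.012, 0, 0, 0, 0.3], [0, 0.008, 0.018, 0, 0, 0, 0.3], [0, 0.008, 0.024, 0, 0, 0, 0.3], [0, 0.008, 0.024, 0, 0, 0, 0.3]],
])

```text
clock: 66.1
tcp_pos: [0.7006, 0.1934, 0.1182]
tool_rot: [0.003, 0.363, 0.932, -0.001]
ft_force: [2.9, -8.2, 3.0]
grip_width: 0.0446
gripper_force: 41.7
```

```bash
python3 ft.py
```

```text
F tool [-7.7 -4.1 -2.9] tcp [0.7006 0.1934 0.1182]
```

Call:
play_rows([
  [[0, 0.004, 0.006, 0, 0, 0, 0.3], [0, 0.008, 0.006, 0, 0, 0, 0.3], [0, 0.008, 0.006, 0, 0, 0, 0.3], [0, 0.008, 0.006, 0, 0, 0, 0.3], [0, 0.008, 0.006, 0, 0, 0, 0.3]],
])

```text
clock: 66.52
tcp_pos: [0.7009, 0.1934, 0.1182]
tool_rot: [0.003, 0.363, 0.932, -0.002]
ft_force: [-0.0, -11.0, 9.8]
grip_width: 0.0443
gripper_force: 42.5
```

Call:
play_rows([
  [[0, 0, 0, 0, 0, 0, 0.45], [0, 0, 0, 0, 0, 0, 0.6], [0, 0, 0, 0, 0, 0, 0.8], [0, 0, 0, 0, 0, 0, 1], [0, 0, 0, 0, 0, 0, 1]],
])

```text
clock: 66.93
tcp_pos: [0.6989, 0.1992, 0.1156]
tool_rot: [-0.0, 0.361, 0.932, 0.0]
ft_force: [0.0, -1.2, 0.2]
grip_width: 0.0841
gripper_force: 0.0
```

Call:
play_rows([
  [[0, 0, -0.1, 0, 0, 0, 1], [0, 0, -0.3, 0, 0, 0, 1], [0, 0, -0.5, 0, 0, 0, 1], [0, 0, -0.75, 0, 0, 0, 1], [0, 0, -1, 0, 0, 0, 1]],
])

```text
clock: 67.35
tcp_pos: [0.6985, 0.1987, 0.2666]
tool_rot: [-0.001, 0.361, 0.932, -0.0]
ft_force: [1.2, 0.7, 0.3]
grip_width: 0.0855
gripper_force: 0.0
```

Call:
play_rows([
  [[-0.2, 0, 0, 0, 0, 0, 1], [-0.4, 0, 0, 0, 0, 0, 1], [-0.5, 0, 0, 0, 0, 0, 1], [-0.5, 0, 0, 0, 0, 0, 1], [-0.5, 0, 0, 0, 0, 0, 1]],
])

```text
clock: 67.77
tcp_pos: [0.7547, 0.1469, 0.2649]
tool_rot: [-0.001, 0.362, 0.932, -0.0]
ft_force: [-0.3, 0.2, 0.3]
grip_width: 0.0856
gripper_force: 0.0
```

Call:
play_rows([
  [[0, 0, 0, 0, 0, 0, 1], [0, 0, 0, 0, 0, 0, 1], [0, 0, 0, 0, 0, 0, 1], [0, 0, 0, 0, 0, 0, 1], [0, 0, 0, 0, 0, 0, 1]],
])

```text
clock: 68.18
tcp_pos: [0.7543, 0.1481, 0.266]
tool_rot: [0.0, 0.361, 0.932, 0.0]
ft_force: [0.6, -0.5, -0.2]
grip_width: 0.0855
gripper_force: 0.0
```

```bash
python3 - <<'E'
from h import *
s,im=shot('wrist','w12'); t=im[:,:,::-1]; _,tp=shot('top','top2'); print(s['tcp_pos'])
m=np.zeros((600,800,3),np.uint8); m[:,:500]=cv2.resize(t[0:240,180:380],(500,600),interpolation=cv2.INTER_CUBIC)
m[:450,500:]=cv2.resize(tp[120:270,310:410,::-1],(300,450),interpolation=cv2.INTER_CUBIC); cv2.imwrite('pics/fin.png',m)
E
```

```text
[0.75427868 0.1481108  0.26601139]
```

View pics/fin.png

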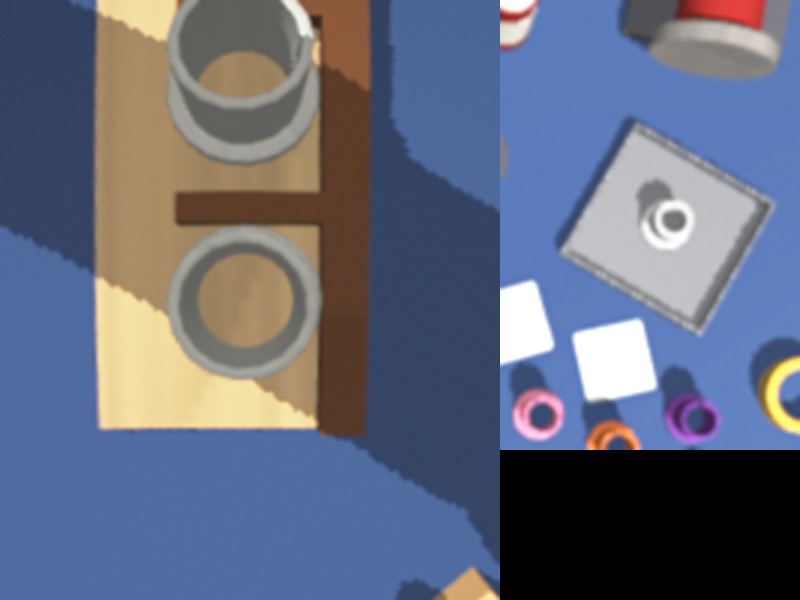

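The final views show A snug in bay 4, with its flange against the fence (crop column 320) and the stop (row 224). B is above it in bay 3, and D stands upright in the tray at crop (667,222).

```bash
python3 -c "
from cell import arm
print(arm.finish_job())"
```

```text
the job is handed in; nothing more can be done
None
```

I tested all four collars tallest to shortest and handed the job in at about 68 s: the 87, 78 and 69 mm collars reached the gauge foot and stand against fence and stop in bays 4, 3 and 2, and the 60 mm one stopped at the step and stands in the reject tray; the 87 mm collar was knocked out of bay 4 partway through, so I reseated it.

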